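# Level a clamping board with a wedge and clamp oak blanks on it

## Robot

A 6-joint arm with a two-finger parallel gripper is mounted at the origin on the work surface. World frame = base frame: x ahead of the robot, y to its left, z up, the work surface at z = 0. Lengths are in m, angles in degrees, forces in N, time in s.
With the tool pointing down it reaches from about 0.25 to 0.725 m from the base axis. Payload 9.7 kg.
Tool frame: the origin (TCP) lies at the very end of the fingers, on their centre line; the grasp point (between the pads) lies 19 mm behind it; y points along the fingers, x is the direction in which the jaws open and shut, and the axes are right-handed (so a half turn about y gives the same grasp; the last joint's range is limited). The gripper opens to 85 mm and grips with 20 to 120 N. Pads are 22 mm wide; open, the fingers measure 114 mm over their backs; the gripper's body (76 mm by 85 mm) begins 54 mm behind the grasp point. The pads swing forward as they close: fully open they stand 13 mm farther back than shut.
Start: joints at [-76.948, 4.979, 10.078, 95.1, 0, 90], TCP at [0.124, -0.536, 0.231] pointing down, gripper open.
Joint ranges: [-179.16, 179.16], [-48.56, 103.87], [-65.8, 70.77], [-126.05, 130.52], [-82.76, 87.17], [-180, 180]. Speed limits (degrees/s): [127.2, 127.2, 147.25, 180, 180, 180].

## Interface

Orientations are given as [roll, pitch, yaw] about the fixed x, y, z axes, in that order (R = Rz(yaw) Ry(pitch) Rx(roll)).
In Python, from workcell import bot gives the robot as it stands.
- The arm moves only by the shell command python3 -m jog 'ROWS' [FORCE]. ROWS is JSON, a list of rows, each a list of 7 numbers: the closure, from 0 (fully open) to 1 (shut), then the shift along the world's x, y, z in units of 25 mm (1.0 is 25 mm), then the turn, a rotation vector about the world's x, y, z in units of 5 degrees (1.0 is 5 degrees). A call has 1 to 5 rows; each row is the pose to reach, as a shift and turn from the pose commanded when the call began; what a row does not reach only later rows make up. A row lasts 1/10 s, in which the tool goes at most 50 mm and 8.59 degrees, less where a joint would pass 70% of its speed; a pose out of reach is approached as far as the arm can. A call with a gripper value outside its range is refused whole. The fingers move at their own pace and stop on an object; FORCE is the grip in N (left out, the last holds). Time passes only in rows, so rows that repeat a pose let the fingers close. It gives the time, the measured TCP pose, the force and the opening at its end, in the units of the state.
- bot.get_obs(): the state, without advancing time (a new reading comes with each control period).
- bot.camera(name): name is "scene" or "top" or "wrist"; returns (picture, depth): 400x640x3 uint8, red, green, blue; 400x640 float32, m along the optical axis (not along the pixel's ray), 0 where there is no reading.
- bot.camera_model(name): a dict with "fx", "fy", "cx", "cy" (pixels), "rvec" (rotation vector, rad) and "tvec" (3), from world to camera coordinates, as OpenCV has them; the wrist camera has in their place "tool_from_camera" (4x4, takes a point from camera to tool coordinates, whose origin is the TCP and whose axes are the tool frame's). Camera axes: x right, y down, z forward; pixel columns grow to the right and rows downward; lengths in m; the calibration is good to about 2 mm. A picture is of the moment at which its call begins: read the wrist's pose just before it. camera_model takes no time and is no camera call.
- bot.job_done(): hands the job in, once; it reports no verdict.
Trained networks look in the newest picture that a camera, given by its name, has taken for a name from the list of things; names that differ only in an ending like _2 or _b are one class to them, and where a whole thing is asked for, a point or a joint stands for the part that bears it (a point fixed in the world has none). Each returns a list of dicts, best first, with "conf" (0 to 1); they miss things now and then, are a little off and sometimes report something else, mostly with a low value. They report only what shows in the picture. A call takes as long as a camera call. They do not tell look-alikes from the thing itself.
- bot.regions_of(camera, label): "pixels" (400x640 bool, what is visible of it) and "point" ([row, column] in pixels, amid what is visible of it).
The state is a dict: "time": time; "q": joint angles; "qd": joint speeds; "joint_efforts": joint torques, N m; "ee_pos": TCP position; "tcp_rot": TCP orientation; "wrist_force": force on the tool from outside, world axes, zero at the start; "torque": the same for the moment, N m; "opening": finger opening in m.
Only numpy, scipy, OpenCV 4.12 (cv2) and the standard library are available. Lean on these libraries where they do the work, as an engineer would, in place of code of your own. Each camera call takes 0.05 s, during which the arm holds its last target. There are 200 camera calls.

## Task

Stand the spirit level lengthwise (from the robot's left to its right) on the tilted clamping board, push the long wooden wedge in under the board's low left corner until the bubble is centred between its lines, let go, then put the level back on its cork mat. After that lay every oak blank that is on the bench flat on the board, side by side and pointing at the far fence, in the space between the fence and the clamp bar; finally slide the clamp bar up against their ends so that they sit tight on the fence, and turn its knob clockwise all the way to lock it. The board must still be level at the end; leave the glue bottle, hammer and screw box alone.

Things in the scene. Friction and masses are not known exactly. Their poses are not given: they have to be found in the camera images.
- bed_top (a point): Centre of the top face of the clamping board (white-faced chipboard, 200 mm in x, 280 mm in y, 18 mm thick). x points across the board to the far fence, y along it to the low left end, z is its normal. When level its top is 48 to 53 mm over the bench (varies by start). It starts tipped 0.045 rad, left end down, pivots on a batten under its right end, and can go 0.03 rad past level.
- bed: The same board as a moving part; origin on its pivot line, under the middle of the right end: 130 mm to -y of bed_top and 18 mm below it; same axes.
- foot (a point): Underside, at its middle, of the rounded foot (50 mm long in x, 12 mm wide) that hangs 12 mm under the board near the left end on the robot's side: the low corner. From bed_top: x -60, y +130, z -30 mm; the board's left edge is 10 mm further to +y. About 6 to 11 mm over the bench at the start, 18 to 23 mm when the board is level. Raising it by a wedge takes a push of about 10 N.
- fence (a point): Middle of the near face of the fixed fence on the board's far edge, 22 mm high: x = +80 mm, z = +11 mm from bed_top. The space for blanks lies between the clamp bar and this face, y from -140 to +140 mm from bed_top.
- wedge: Loose dark wooden wedge with a flat grip block, 40 mm wide (x), 200 mm long (y), on the bench. Origin: centre of its underside, z up. Tip at y = -100 mm, 3 mm thick; the top rises evenly (0.16) to 27 mm at y = +50 mm, then is flat to the heel at y = +100 mm. It goes in tip first, along the bench, under the foot, parallel to the board's y. Friction holds it where it is left.
- level: Box spirit level, aluminium with black end caps, 40 mm wide (x), 200 mm long (y), 30 mm high. Origin: centre of its underside; z up. The vial strip with the bubble lies on its top in the middle between two black lines.
- bubble (a joint): The level's bubble, 18 mm long: offset from the middle of the vial, m, positive toward the level's +y end. It rides to the higher end, 0.6 mm per 0.001 rad of slope (limits +-30 mm), settling in about one second. The lines are 13 mm either side of the middle: the bubble is between them when its offset is under 4 mm.
- mat: Cork mat fixed on the bench, 80 mm (x) by 230 mm (y), 3 mm thick; origin centre of its underside. The level starts on it, parallel to its y.
- blank1: Square oak blank, 90 mm long (its x), 36 by 36 mm across; origin at its middle; lies on the bench at the start. All blanks are alike and any may be absent.
- blank2: Square oak blank, 90 mm long (its x), 36 by 36 mm across; origin at its middle; lies on the bench at the start. All blanks are alike and any may be absent.
- blank3: Square oak blank, 90 mm long (its x), 36 by 36 mm across; origin at its middle; lies on the bench at the start. All blanks are alike and any may be absent.
- blank4: Square oak blank, 90 mm long (its x), 36 by 36 mm across; origin at its middle; lies on the bench at the start. All blanks are alike and any may be absent.
- bar (a joint): Clamp bar, wooden, 35 mm (x) by 270 mm (y), 24 mm high, on the board's near side: how far it has slid toward the fence (+x of the board), m, 0 to 0.07. It starts at 0 to 0.01 and touches the blanks at 0.05 when they are tight on the fence. Needs about 2 N plus the blanks' friction.
- bar_face (a point): Middle of the bar's face toward the blanks, 12 mm above the board; at bar = 0 it is at x = -60 mm from bed_top. Axes as the board's.
- knob (a joint): Clamp knob on the middle of the bar: angle turned clockwise seen from above, rad; 0 to 0.3 at the start (loose), end stop 1.6 (locked). It turns with light friction and stays where left.
- knob_grip (a point): Middle of the knob's upright wing, which is 46 mm long (y of this frame), 14 mm thick (x), 28 mm high, its centre 56 mm above the board (wing from 42 to 70 mm above it), 77.5 mm to -x of bed_top at bar = 0. The frame turns with the knob; at knob = 0 the wing lies along the board's y.
- glue: Bystander: glue bottle, 60 mm across, 170 mm tall; origin centre of its underside. Leave alone.
- hammer: Bystander: hammer lying on the bench, 260 mm long; origin in its middle. Leave alone.
- screwbox: Bystander: open cardboard box 120 x 160 x 50 mm; origin centre of its underside. Leave alone.
There are look-alikes about, which are no part of the job. What is shaped like the wedge but yellow is not meant.

How it is judged:
By the outcome, as a careful person would: the job done as asked, in the order asked, and still so for the second after the job is handed in, with the robot touching nothing.
Of blank1, blank2, blank3, blank4 only 2 to 4 are there at a start; the rules pass over those that are not, and their reading is None.
At some moment in a run one of level, blank1, blank2, blank3, blank4 may be knocked a few centimetres aside while the robot is not near it.
Once in a run the grip may slacken for a moment while it holds something.
It also fails if it takes over 210 s, if anything falls off the work surface, if the arm or the gripper's body presses on something with over 40 N, if the wrist force passes 120 N, or if a joint passes its speed limit or range.

## Working session

There is one attempt and no reset: what is moved stays moved. The work goes in short steps, Python scripts to look and compute and a shell command to move; the robot and the scene stay as the last step left them, time stands still between calls to the robot, and variables do not carry over. Pictures are saved under pics/ and viewed, about 12 in all and at most 16, crops included, and the job is handed in when it is done.

```bash
ls; mkdir -p pics; cat > h.py <<'E'
import numpy as np, cv2
from scipy.spatial.transform import Rotation as R
from workcell import bot
def pose():
    o=bot.get_obs(); T=np.eye(4); T[:3,:3]=R.from_euler('xyz',o['tcp_rot'],degrees=True).as_matrix(); T[:3,3]=o['ee_pos']; return T
def shot(n):
    T=pose(); p,d=bot.camera(n); m=bot.camera_model(n)
    if n=='wrist': W=T@np.array(m['tool_from_camera'])
    else:
        V=np.eye(4); V[:3,:3]=cv2.Rodrigues(np.array(m['rvec'],float))[0]; V[:3,3]=np.ravel(m['tvec']); W=np.linalg.inv(V)
    v,u=np.mgrid[:400,:640]
    P=np.stack([(u-m['cx'])/m['fx']*d,(v-m['cy'])/m['fy']*d,d],-1)@W[:3,:3].T+W[:3,3]
    P[d==0]=np.nan
    return p,P,m,W
def proj(m,W,X):
    c=(np.asarray(X,float)-W[:3,3])@W[:3,:3]
    return c[...,0]/c[...,2]*m['fx']+m['cx'], c[...,1]/c[...,2]*m['fy']+m['cy']
def save(name,p,s=1):
    cv2.imwrite('pics/'+name,cv2.resize(p[...,::-1],None,fx=s,fy=s,interpolation=cv2.INTER_CUBIC))
E
python3 - <<'E'
from h import *
print(bot.get_obs())
p,P,m,W=shot('top'); save('top0.png',p); np.savez('top0.npz',p=p,P=P); print(W)
for l in ['wedge','level','blank1','bed','mat','glue','hammer','screwbox','knob_grip','bar']:
    for r in bot.regions_of('top',l):
        q=P[r['pixels']]; q=q[~np.isnan(q[:,0])]
        print(l,round(r['conf'],2),np.round(r['point']),len(q),np.round(np.median(q,0),3) if len(q) else '')
p,P,m,W=shot('scene'); save('scene0.png',p)
print(W)
E
```

```text
pics
{'time': 0.0, 'q': array([-7.69474240e+01,  5.01094981e+00,  1.00341940e+01,  9.51002034e+01,
       -4.35156335e-05,  9.00003163e+01]), 'qd': array([-0.02665204, -0.06355821,  0.02007513,  0.01948898, -0.172543  ,
       -0.01929343]), 'joint_efforts': array([-1.20888686e-03, -5.20382452e+01,  4.64809656e+01,  1.58499100e-02,
       -2.31670047e-04, -1.49724201e-05]), 'ee_pos': array([ 0.12416127, -0.53555991,  0.23058219]), 'tcp_rot': array([-9.00000439e+01,  7.69591858e-02, -7.69477403e+01]), 'wrist_force': array([-0.33449231,  0.05610465,  1.02965501]), 'torque': array([0.01864348, 0.00514492, 0.00038563]), 'opening': 0.08513034627650899}
[[ 0.00515518 -0.99636634  0.08501493  0.4744275 ]
 [-0.99974906 -0.00698866 -0.02128307 -0.00410864]
 [ 0.02179987 -0.08488388 -0.99615234  1.09887162]
 [ 0.          0.          0.          1.        ]]
wedge 0.87 [233. 200.] 1178 [0.477 0.309 0.019]
wedge 0.75 [296. 206.] 1271 [0.3   0.288 0.019]
level 0.93 [168. 210.] 1203 [0.649 0.282 0.034]
blank1 0.67 [245. 450.] 565 [ 0.448 -0.359  0.036]
blank1 0.6 [198. 411.] 524 [ 0.57  -0.266  0.036]
bed 0.61 [204. 316.] 7969 [ 0.551 -0.006  0.049]
bed 0.59 [232. 315.] 152 [0.476 0.001 0.115]
bed 0.52 [233. 313.] 1294 [ 0.476 -0.007  0.071]
mat 0.97 [180. 204.] 1144 [0.63  0.294 0.004]
glue 0.76 [127. 376.] 645 [ 0.742 -0.16   0.113]
glue 0.39 [203. 316.] 7979 [ 0.551 -0.006  0.049]
hammer 0.93 [129. 280.] 1047 [0.763 0.1   0.024]
hammer 0.51 [204. 318.] 7965 [ 0.551 -0.007  0.049]
screwbox 0.97 [154. 437.] 2910 [ 0.693 -0.346  0.007]
knob_grip 0.21 [156. 438.] 2944 [ 0.693 -0.345  0.007]
bar 0.68 [234. 314.] 1431 [ 0.476 -0.002  0.071]
bar 0.46 [128. 282.] 1143 [0.764 0.098 0.024]
[[ 0.54862817  0.51857124 -0.65581323  1.27655081]
 [ 0.83588917 -0.32406215  0.4430271  -0.54436602]
 [ 0.01721687 -0.79124433 -0.61125771  0.77368883]
 [ 0.          0.          0.          1.        ]]
```

View pics/top0.png

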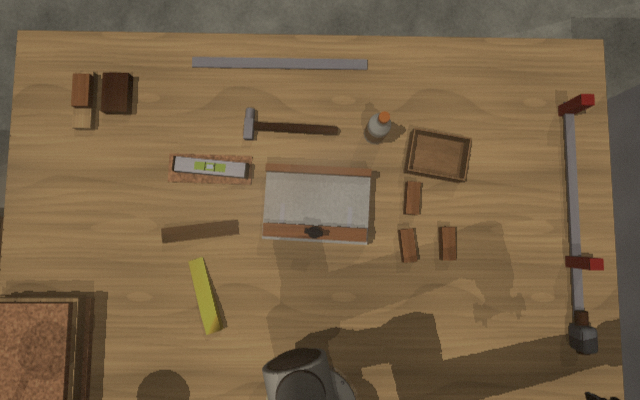

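View pics/scene0.png

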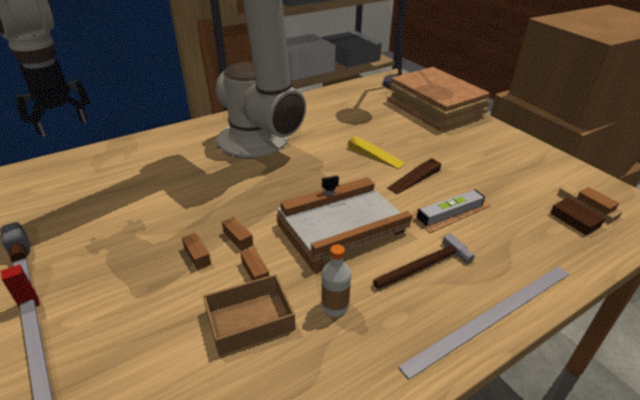

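The top view shows the dark wedge at (row 232, col 200) and a yellow look-alike at (296, 206). It also shows the level on its mat (168, 210), the board (204, 316), and three blanks at (198, 413), (245, 408) and (243, 448). The blocks at (90, 85) are out of reach and don't match the blanks. I'll confirm in one crop while measuring.

```bash
cat >> h.py <<'E'
def rect(pts):
    (c,s,a)=cv2.minAreaRect((pts[:,:2]*1000).astype(np.float32))
    if s[0]<s[1]: s=s[::-1]; a+=90
    a=(a+90)%180-90
    return np.round(np.array(c)/1000,4),np.round(s,0),round(a,1)
def clean(pts):
    pts=pts[~np.isnan(pts[:,0])]; return pts
E
python3 - <<'E'
from h import *
d=np.load('top0.npz'); P=d['P'];p=d['p']; Z=P[...,2]
crop=np.hstack([cv2.resize(p[130:340,150:262],None,fx=2.6,fy=2.6,interpolation=2),cv2.resize(p[130:340,255:475],None,fx=2.2,fy=2.6,interpolation=2)])
save('crop0.png',crop)
def sel(r0,r1,c0,c1,z0,z1):
    q=P[r0:r1,c0:c1].reshape(-1,3); q=clean(q); return q[(q[:,2]>z0)&(q[:,2]<z1)]
for n,b in dict(wedge=(215,247,158,245,.008,.06),yellow=(250,340,180,225,.008,.06),level=(150,190,165,255,.02,.06),mat=(150,190,165,255,.0025,.06),b1=(178,220,400,428,.02,.06),b2=(222,266,395,422,.02,.06),b3=(220,266,435,462,.02,.06),knob=(220,245,300,332,.085,.2)).items():
    q=sel(*b); print(n,len(q),*rect(q),np.round(np.percentile(q[:,2],[5,50,95]),3))
q=sel(215,247,158,245,.0,.06)
for y in np.arange(.2,.44,.02):
    s=q[(abs(q[:,1]-y)<.01)&(q[:,2]>.006)]
    if len(s): print('w',round(y,2),np.round(s[:,2].max(),3),np.round(np.median(s,0),3))
# board plane
q=sel(180,222,268,366,.03,.075); A=np.c_[q[:,:2],np.ones(len(q))]; 
for _ in range(4):
    k=np.linalg.lstsq(A,q[:,2],rcond=None)[0]; e=abs(A@k-q[:,2]); A=A[e<.004]; q=q[e<.004]
print('plane',k,rect(q),len(q))
for n,r in dict(bar=(222,248,255,380,.06,.083),fence=(162,180,255,380,.055,.1),all=(160,250,255,380,.025,.1)).items():
    q=sel(*r); print(n,*rect(q),len(q))
E
```

```text
wedge 989 [0.4772 0.31  ] [200.  40.] -82.6 [0.009 0.022 0.03 ]
yellow 1119 [0.31  0.281] [200.  67.] 19.0 [0.009 0.021 0.03 ]
level 1151 [0.651 0.283] [203.  41.] 84.8 [0.03  0.034 0.037]
mat 2290 [0.6486 0.2907] [248. 110.] -89.4 [0.003 0.022 0.036]
b1 474 [ 0.5705 -0.2687] [90. 37.] -4.9 [0.028 0.036 0.04 ]
b2 482 [ 0.4419 -0.2547] [90. 37.] 6.1 [0.031 0.037 0.04 ]
b3 507 [ 0.4475 -0.3642] [89. 37.] 0.3 [0.027 0.036 0.04 ]
knob 157 [ 4.762e-01 -4.000e-04] [42. 31.] 50.2 [0.087 0.115 0.119]
w 0.2 0.008 [0.497 0.209 0.007]
w 0.22 0.011 [0.486 0.223 0.008]
w 0.24 0.014 [0.486 0.24  0.009]
w 0.26 0.018 [0.483 0.26  0.012]
w 0.28 0.023 [0.48  0.28  0.015]
w 0.3 0.025 [0.478 0.3   0.018]
w 0.32 0.028 [0.475 0.32  0.022]
w 0.34 0.031 [0.472 0.34  0.025]
w 0.36 0.032 [0.472 0.36  0.028]
w 0.38 0.033 [0.466 0.38  0.028]
w 0.4 0.034 [0.469 0.399 0.028]
w 0.42 0.024 [0.51  0.419 0.006]
plane [-0.00465965 -0.04479347  0.04885672] (array([ 0.5609, -0.0069]), array([261., 111.]), -89.8) 3945
bar [ 0.4757 -0.0013] [270.  35.] 87.0 1237
fence [ 0.6405 -0.0102] [280.  24.] 86.3 872
all [ 0.5509 -0.0078] [285. 201.] 87.0 7887
```

View pics/crop0.png

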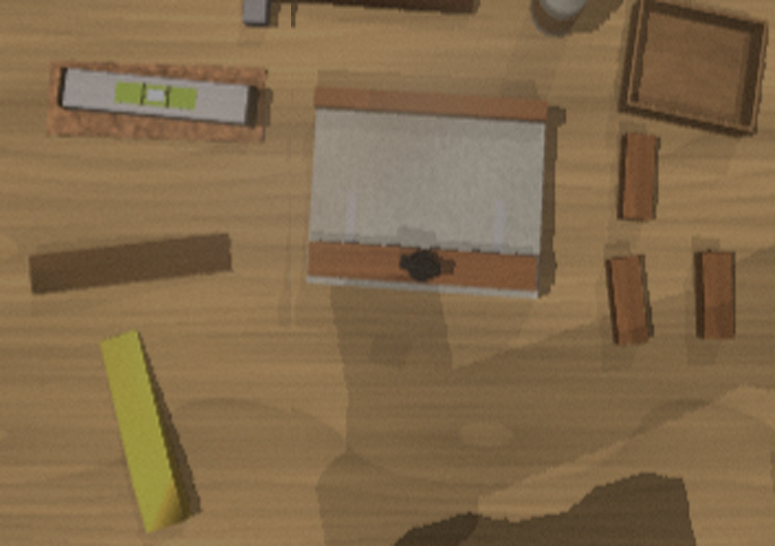

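The crop confirms three identical blanks, the dark wedge with its tip toward the board (height falls toward -y), and the yellow decoy. Next I move over the level.

```bash

python3 -m jog '[[0,5.27,8.19,0,0,0,3.59],[0,5.27,8.19,0,0,0,3.59],[0,5.27,8.19,0,0,0,3.59],[0,5.27,8.19,0,0,0,3.59],[0,5.27,8.19,0,0,0,3.59]]' 40
python3 -m jog '[[0,5.27,8.19,0,0,0,3.59],[0,5.27,8.19,0,0,0,3.59],[0,5.27,8.19,0,0,0,3.59],[0,5.27,8.19,0,0,0,3.59],[0,5.27,8.19,0,0,0,3.59]]'
python3 -m jog '[[0,5.27,8.19,0,0,0,3.59],[0,5.27,8.19,0,0,0,3.59],[0,5.27,8.19,0,0,0,3.59],[0,5.27,8.19,0,0,0,3.59],[0,5.27,8.19,0,0,0,3.59]]'
python3 -m jog '[[0,4,8.19,0,0,0,3.59],[0,4,8.19,0,0,0,3.59],[0,4,8.19,0,0,0,3.59],[0,4,8.19,0,0,0,3.59],[0,4,8.19,0,0,0,3.59]]'
cat >> h.py <<'E'
def look(n,label,z0,z1,k=0,frac=.8):
    "camera n, regions of label -> rects of points with height in z0..z1 "
    p,P,m,W=shot(n); out=[]
    for r in bot.regions_of(n,label):
        q=clean(P[r['pixels']]); q=q[(q[:,2]>z0)&(q[:,2]<z1)]
        if len(q)>30: out.append((round(r['conf'],2),*rect(q),len(q),np.round(np.median(q[:,2]),4)))
    return p,P,m,W,out
E
python3 - <<'E'
from h import *
o=bot.get_obs(); print(o['q'],o['ee_pos'],o['tcp_rot'])
p,P,m,W,out=look('wrist','level',.02,.06); print(*out,sep='\n'); print(m['tool_from_camera'])
save('w1.png',p)
for r in bot.regions_of('wrist','mat')[:2]:
    q=clean(P[r['pixels']]); print(rect(q),np.median(q[:,2]))
E
```

```text
time: 1.1
ee_pos: [0.2566, -0.3291, 0.2315]
tcp_rot: [-90.0, -0.0, -59.0]
wrist_force: [1.1, -0.4, 0.2]
opening: 0.0856
time: 1.6
ee_pos: [0.3885, -0.1241, 0.2316]
tcp_rot: [-90.0, -0.1, -41.0]
wrist_force: [1.0, -2.2, 0.5]
opening: 0.0853
time: 2.1
ee_pos: [0.5203, 0.0809, 0.2312]
tcp_rot: [-90.0, -0.0, -23.0]
wrist_force: [0.5, -0.8, 0.3]
opening: 0.0855
time: 2.6
ee_pos: [0.6201, 0.2866, 0.2299]
tcp_rot: [-90.0, 0.0, -5.0]
wrist_force: [0.2, 1.0, 0.2]
opening: 0.0851
[2.47959593e+01 2.49176264e+01 3.40770968e+01 9.92039434e+01
 1.86600586e-02 1.19833064e+02] [0.6200836  0.28656803 0.22991867] [-9.00059370e+01  4.78623171e-02 -5.03711447e+00]
(0.29, array([0.6577, 0.3195]), array([127.,  41.]), 85.0, 42, np.float64(0.0285))
[[ 9.99999688e-01 -6.88542083e-04  3.88104851e-04  8.53387519e-04]
 [-5.60154938e-04 -2.70962381e-01  9.62589775e-01 -1.42087669e-01]
 [-5.57621754e-04 -9.62589691e-01 -2.70962682e-01  6.83936686e-02]
 [ 0.00000000e+00  0.00000000e+00  0.00000000e+00  1.00000000e+00]]
(array([0.6538, 0.2885]), array([233.,  82.]), 88.3) 0.002598037728054614
```

View pics/w1.png

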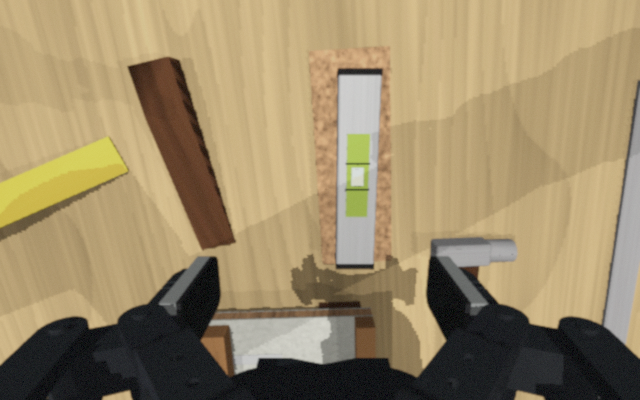

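The wrist view shows the level clearly, at cols 337-382 and rows 68-268, with the bubble centred on its lines at about (176, 357). The dark wedge is at left.

```bash
python3 - <<'E'
from h import *
p,P,m,W=shot('wrist')
q=clean(P[60:275,325:395].reshape(-1,3)); q=q[(q[:,2]>.025)&(q[:,2]<.045)]; print('level',rect(q),np.median(q[:,2]))
q=clean(P[50:255,125:240].reshape(-1,3)); q=q[(q[:,2]>.006)&(q[:,2]<.045)]; print('wedge',rect(q),q[:,2].max())
E
```

```text
level (array([0.6541, 0.2818]), array([202.,  40.]), 85.0) 0.03276356086170626
wedge (array([0.4795, 0.312 ]), array([192.,  41.]), -82.8) 0.02884935149294965
```

```bash

python3 -m jog '[[0,1.3,-0.2,-1,0,0,0],[0,1.3,-0.2,-3,0,0,0],[0,1.3,-0.2,-5,0,0,0],[0,1.3,-0.2,-6.5,0,0,0],[0,1.3,-0.2,-7,0,0,0]]'
python3 -m jog '[[0,0,0,-0.8,0,0,0],[0,0,0,-1.6,0,0,0],[0.3,0,0,-1.9,0,0,0],[0.8,0,0,-1.9,0,0,0],[0.8,0,0,-1.9,0,0,0]]' 40
python3 -m jog '[[1,0,0,0,0,0,0],[1,0,0,0,0,0,0],[1,0,0,0,0,0,0],[1,0,0,0,0,0,0],[1,0,0,0,0,0,0]]' 40
```

```text
time: 3.3
ee_pos: [0.6497, 0.2759, 0.0521]
tcp_rot: [-90.2, 0.3, -5.2]
wrist_force: [-0.8, 0.4, -0.3]
opening: 0.0856
time: 3.8
ee_pos: [0.6527, 0.2782, 0.0108]
tcp_rot: [-89.9, -0.1, -5.2]
wrist_force: [1.0, -0.0, 0.1]
opening: 0.0441
time: 4.3
ee_pos: [0.6531, 0.2784, 0.0111]
tcp_rot: [-89.9, -0.2, -5.2]
wrist_force: [0.2, -1.0, 6.3]
opening: 0.0391
```

```bash

python3 -m jog '[[1,0,0,1,0,0,0],[1,0,0,2.5,0,0,0],[1,0,0,4,0,0,0],[1,0,0,5,0,0,0],[1,0,0,5,0,0,0]]'
python3 -m jog '[[1,-1.85,-5.76,0,-0.25,0,0.2],[1,-1.85,-5.76,0,-0.25,0,0.2],[1,-1.85,-5.76,0,-0.25,0,0.2],[1,-1.85,-5.76,0,-0.25,0,0.2],[1,-1.85,-5.76,0,-0.25,0,0.2]]'
python3 -m jog '[[1,-1.85,-5.76,0,-0.26,0,0.2],[1,-1.85,-5.76,0,-0.26,0,0.2],[1,-1.85,-5.76,0,-0.26,0,0.2],[1,-1.85,-5.76,0,-0.26,0,0.2],[1,-1.85,-5.76,0,-0.26,0,0.2]]'
python3 -c "
from h import *
o=bot.get_obs();print(o['ee_pos'],o['tcp_rot'])
p,P,m,W=shot('wrist');save('w2.png',p)"
```

```text
time: 4.8
ee_pos: [0.6534, 0.2789, 0.1385]
tcp_rot: [-89.8, -0.3, -5.1]
wrist_force: [0.3, -0.3, -3.1]
opening: 0.0391
time: 5.3
ee_pos: [0.6049, 0.1329, 0.1323]
tcp_rot: [-91.3, 0.0, -4.3]
wrist_force: [0.9, 0.2, -3.6]
opening: 0.039
time: 5.8
ee_pos: [0.5595, -0.0099, 0.133]
tcp_rot: [-92.5, -0.2, -3.2]
wrist_force: [1.9, 0.5, -4.1]
opening: 0.0389
[ 0.55950659 -0.00990898  0.13301832] [-92.51911921  -0.15075213  -3.2100438 ]
```

View pics/w2.png

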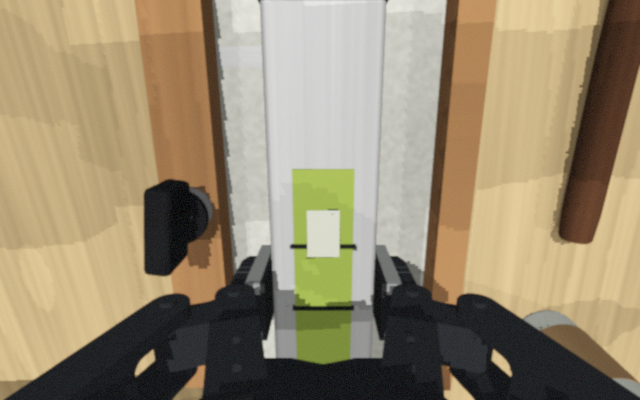

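The level is parallel to the board, between bar and fence, with the knob wing at left at about (228, 175). The bubble sits toward +y, so the level has pitched slightly in the grip and will settle on release. Now I lower it.

```bash
python3 - <<'E'
from h import *
p,P,m,W=shot('wrist')
q=clean(P[5:240,290:350].reshape(-1,3)); A=np.c_[q[:,:2],np.ones(len(q))]; print(np.linalg.lstsq(A,q[:,2],rcond=None)[0], q[:,1].min(),q[:,1].max(),q[:,2].mean())
E
python3 -m jog '[[1,0,0,-1,0,0,0],[1,0,0,-2,0,0,0],[1,0,0,-2.6,0,0,0],[1,0,0,-2.8,0,0,0],[1,0,0,-2.8,0,0,0]]'
python3 -m jog '[[1,0,0,-0.1,0,0,0],[1,0,0,-0.1,0,0,0],[1,0,0,-0.1,0,0,0]]'
```

```text
[ 0.00322517 -0.06320311  0.15353522] 0.011187227713866453 0.09013098318644011 0.15200066772651746
time: 6.4
ee_pos: [0.5594, -0.0091, 0.0633]
tcp_rot: [-92.5, -0.1, -3.1]
wrist_force: [0.1, -0.1, -3.3]
opening: 0.0394
time: 6.7
ee_pos: [0.5599, -0.0098, 0.0621]
tcp_rot: [-92.5, -0.3, -3.1]
wrist_force: [1.0, 0.3, -4.1]
opening: 0.0391
```

```bash

python3 -m jog '[[1,0,0,-0.1,0,0,0],[1,0,0,-0.2,0,0,0],[1,0,0,-0.2,0,0,0]]'
python3 -m jog '[[1,0,0,-0.08,0,0,0],[1,0,0,-0.08,0,0,0],[1,0,0,-0.08,0,0,0]]'
```

```text
time: 7.0
ee_pos: [0.5592, -0.0099, 0.0558]
tcp_rot: [-92.5, -0.1, -3.2]
wrist_force: [-0.4, -1.0, -4.1]
opening: 0.0391
time: 7.3
ee_pos: [0.5594, -0.0098, 0.0542]
tcp_rot: [-92.5, -0.2, -3.1]
wrist_force: [0.1, 0.5, -4.3]
opening: 0.0389
```

```bash

python3 -m jog '[[1,0,0,-0.06,0,0,0],[1,0,0,-0.06,0,0,0]]'
python3 -m jog '[[1,0,0,-0.06,0,0,0],[1,0,0,-0.06,0,0,0]]'
python3 -m jog '[[1,0,0,-0.06,0,0,0],[1,0,0,-0.06,0,0,0]]'
```

```text
time: 7.5
ee_pos: [0.5595, -0.0098, 0.0541]
tcp_rot: [-92.5, -0.2, -3.1]
wrist_force: [-4.2, 0.2, 7.0]
opening: 0.0394
time: 7.7
ee_pos: [0.5596, -0.0098, 0.054]
tcp_rot: [-92.5, -0.3, -3.1]
wrist_force: [-8.4, 0.4, 17.5]
opening: 0.039
time: 7.9
ee_pos: [0.5596, -0.0098, 0.054]
tcp_rot: [-92.5, -0.3, -3.1]
wrist_force: [-14.2, -0.1, 29.6]
opening: 0.0393
```

```bash

python3 -m jog '[[1,0,0,0.12,0,0,0],[0.3,0,0,0.12,0,0,0],[0.1,0,0,0.12,0,0,0],[0.1,0,0,0.12,0,0,0]]'
python3 -m jog '[[0,0,0,1,0,0,0],[0,0,0,2.5,0,0,0],[0,0,0,4,0,0,0],[0,0,0,5.5,0.5,0,0],[0,0,0,5.5,0.5,0,0]]'
python3 - <<'E'
from h import *
o=bot.get_obs();print(o['ee_pos'],o['tcp_rot'])
p,P,m,W=shot('wrist');save('w3.png',p)
p,P,m,W=shot('top'); save('top3.png',p[150:260,250:390],4)
q=clean(P[170:230,260:375].reshape(-1,3)); q=q[(q[:,2]>.07)&(q[:,2]<.095)&(q[:,0]>.53)&(q[:,0]<.6)]; print(rect(q))
E
```

```text
time: 8.3
ee_pos: [0.5595, -0.0098, 0.0525]
tcp_rot: [-92.5, -0.2, -3.1]
wrist_force: [0.4, -0.1, -0.2]
opening: 0.0765
time: 8.8
ee_pos: [0.5613, -0.0101, 0.1957]
tcp_rot: [-90.0, -0.5, -3.2]
wrist_force: [-0.3, -0.1, 0.5]
opening: 0.0853
[ 0.56133929 -0.01014452  0.19565439] [-89.96509381  -0.48492034  -3.17602895]
(array([0., 0.]), array([0., 0.]), 0.0)
```

View pics/w3.png

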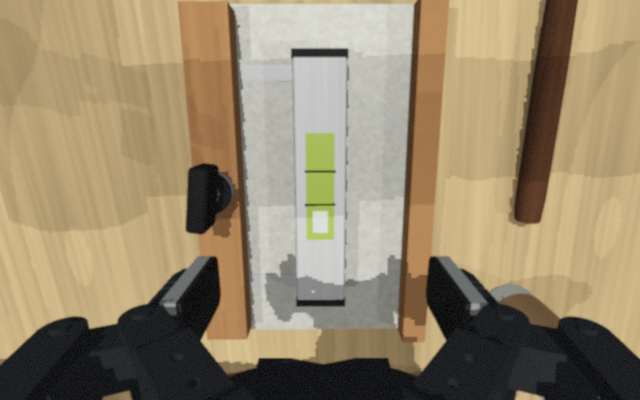

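The level stands square on the board with the bubble at the -y (right, high) end at (222, 320), as expected for a low left end. Next, the wedge.

```bash

python3 -m jog '[[0,-1.87,7.97,0,0,0,1],[0,-1.87,7.97,0,0,0,1],[0,-1.87,7.97,0,0,0,1],[0,-1.87,7.97,0,0,0,1],[0,-1.87,7.97,0,0,0,1]]'
python3 -m jog '[[0,-1.87,7.97,0,0,0,1.1],[0,-1.87,7.97,0,0,0,1.1],[0,-1.87,7.97,0,0,0,1.1],[0,-1.87,7.97,0,0,0,1.1],[0,-1.87,7.97,0,0,0,1.1]]'
python3 -m jog '[[0,0,0,-2,0,0,0],[0,0,0,-4,0,0,0],[0,0,0,-5,0,0,0],[0,0,0,-5,0,0,0]]'
python3 - <<'E'
from h import *
o=bot.get_obs();print(o['ee_pos'],o['tcp_rot'],o['q'])
p,P,m,W=shot('top');q=clean(P[210:250,150:250].reshape(-1,3)); 
q=q[(q[:,2]>.008)&(q[:,2]<.04)&(abs(q[:,0]-.478)<.06)&(q[:,1]<.36)&(q[:,1]>.19)]; print(rect(q))
p,P,m,W,o=look('wrist','wedge',.008,.04);print(*o,sep='\n')
E
```

```text
time: 9.4
ee_pos: [0.5107, 0.1938, 0.1883]
tcp_rot: [-90.1, 0.1, 2.1]
wrist_force: [-0.5, 0.2, 1.1]
opening: 0.0857
time: 9.9
ee_pos: [0.464, 0.3925, 0.1876]
tcp_rot: [-90.1, 0.1, 7.6]
wrist_force: [-0.3, 0.2, -0.4]
opening: 0.0856
time: 10.3
ee_pos: [0.4638, 0.3859, 0.0595]
tcp_rot: [-90.4, 0.4, 7.3]
wrist_force: [-0.5, 0.7, 0.0]
opening: 0.0855
[0.46379681 0.38592273 0.05951224] [-90.35068835   0.38543521   7.32368881] [ 3.98056160e+01  1.28548318e+01 -6.11208217e-02  7.75975147e+01
 -8.88389650e-02  1.22481146e+02]
(array([0.48  , 0.2878]), array([150.,  40.]), -82.7)
(0.87, array([0.4746, 0.3504]), array([115.,  40.]), -82.8, 11810, np.float64(0.0259))
(0.73, array([0.3205, 0.3088]), array([108.,  27.]), 24.0, 3915, np.float64(0.015))
```

```bash

python3 -m jog '[[0,0.2,0,-0.8,0,0,0],[0,0.2,0,-1.6,0,0,0],[0,0.2,0,-2.05,0,0,0],[0.3,0.2,0,-2.05,0,0,0],[0.3,0.2,0,-2.05,0,0,0]]' 60
python3 -m jog '[[1,0,0,0,0,0,0],[1,0,0,0,0,0,0],[1,0,0,0,0,0,0],[1,0,0,0,0,0,0],[1,0,0,0,0,0,0]]' 60
python3 -m jog '[[1,0,0,0.12,0,0,0],[1,0,0,0.12,0,0,0],[1,0,0,0.12,0,0,0]]'
```

```text
time: 10.95
ee_pos: [0.4715, 0.3891, 0.0155]
tcp_rot: [-90.0, -0.1, 7.3]
wrist_force: [-0.1, -1.1, 0.5]
opening: 0.0608
time: 11.45
ee_pos: [0.4717, 0.3894, 0.0159]
tcp_rot: [-90.0, -0.2, 7.4]
wrist_force: [-0.0, -0.6, 6.0]
opening: 0.0384
time: 11.75
ee_pos: [0.4709, 0.3887, 0.0171]
tcp_rot: [-90.0, -0.0, 7.4]
wrist_force: [0.6, -1.0, -2.2]
opening: 0.0384
```

The grip is a bit high on the wedge, so I'll regrip lower.

```bash

python3 -m jog '[[1,0,0,-0.12,0,0,0],[0.4,0,0,-0.12,0,0,0],[0.4,0,0,-0.5,0,0,0],[0.4,0,0,-0.5,0,0,0],[0.4,0,0,-0.5,0,0,0]]'
python3 -m jog '[[1,0,0,0,0,0,0],[1,0,0,0,0,0,0],[1,0,0,0,0,0,0],[1,0,0,0,0,0,0],[1,0,0,0,0,0,0]]' 70
python3 - <<'E'
from h import *
o=bot.get_obs();print(o['ee_pos'],o['tcp_rot'])
p,P,m,W=shot('top');q=clean(P[210:250,150:250].reshape(-1,3)); 
q=q[(q[:,2]>.008)&(q[:,2]<.04)&(abs(q[:,0]-.478)<.06)&(q[:,1]<.36)&(q[:,1]>.19)]; print(rect(q))
E
```

```text
time: 12.25
ee_pos: [0.4705, 0.3884, 0.0036]
tcp_rot: [-90.1, 0.0, 7.4]
wrist_force: [-0.4, -0.0, 0.7]
opening: 0.0512
time: 12.75
ee_pos: [0.471, 0.3888, 0.0046]
tcp_rot: [-90.0, -0.1, 7.4]
wrist_force: [0.1, 0.2, 0.8]
opening: 0.0387
[0.47104424 0.38879444 0.00460064] [-9.00388138e+01 -5.77782644e-02  7.35296306e+00]
(array([0.4808, 0.2876]), array([149.,  40.]), -83.2)
```

```bash

python3 -m jog '[[1,0,0,0.3,0,0,0],[1,0,0,0.3,0,0,0],[1,0.7,-1.2,0.3,0,0,-1],[1,1.5,-2.46,0.3,0,0,-2.1],[1,1.5,-2.46,0.3,0,0,-2.1]]'
python3 -m jog '[[1,0,0,0,0,0,0],[1,0,0,-0.15,0,0,0],[1,0,0,-0.28,0,0,0],[1,0,0,-0.28,0,0,0]]'
python3 - <<'E'
from h import *
o=bot.get_obs();print(o['ee_pos'],o['tcp_rot'],o['wrist_force'])
p,P,m,W=shot('top'); save('top5.png',p[150:260,180:380],4)
q=clean(P[200:260,150:262].reshape(-1,3)); 
q=q[(q[:,2]>.008)&(q[:,2]<.04)&(abs(q[:,0]-.5)<.06)&(q[:,1]<.30)&(q[:,1]>.145)]; print(rect(q))
E
```

```text
time: 13.3
ee_pos: [0.5102, 0.3243, 0.0121]
tcp_rot: [-90.1, -0.1, -3.5]
wrist_force: [-0.1, -0.3, -0.6]
opening: 0.0387
time: 13.7
ee_pos: [0.508, 0.3279, 0.0047]
tcp_rot: [-90.0, -0.0, -3.1]
wrist_force: [0.1, -0.2, -0.8]
opening: 0.0388
[0.50798334 0.32789641 0.00472719] [-9.00496337e+01 -3.84819388e-02 -3.06387696e+00] [ 0.05588449 -0.16474673 -0.84230515]
(array([0.4991, 0.2265]), array([147.,  40.]), 86.2)
```

View pics/top5.png

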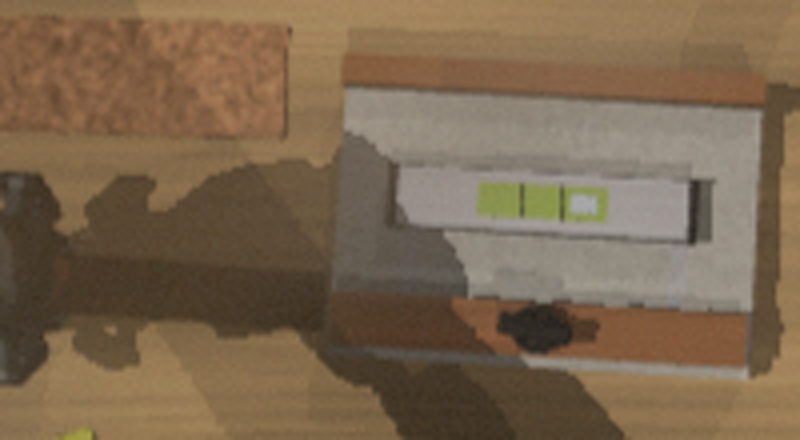

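```bash

python3 -m jog '[[1,-0.04,-0.8,0,0,0,0],[1,-0.08,-1.5,0,0,0,0],[1,-0.12,-2.2,0,0,0,0],[1,-0.15,-2.8,0,0,0,0],[1,-0.15,-2.8,0,0,0,0]]' 90
python3 -m jog '[[1,-0.02,-0.4,0,0,0,0],[1,-0.04,-0.8,0,0,0,0],[1,-0.06,-1.2,0,0,0,0],[1,-0.08,-1.6,0,0,0,0],[1,-0.08,-1.6,0,0,0,0]]'
python3 -m jog '[[1,-0.02,-0.4,0,0,0,0],[1,-0.04,-0.8,0,0,0,0],[1,-0.04,-0.8,0,0,0,0],[1,-0.04,-0.8,0,0,0,0],[1,-0.04,-0.8,0,0,0,0]]'
cat >> h.py <<'E'
def bubble(p,P=None,name=None,horizontal=True,roi=(150,260,250,390)):
    r0,r1,c0,c1=roi; c=cv2.resize(p[r0:r1,c0:c1],None,fx=4,fy=4,interpolation=cv2.INTER_CUBIC)
    hsv=cv2.cvtColor(c,cv2.COLOR_RGB2HSV); g=(hsv[...,0]>28)&(hsv[...,0]<50)&(hsv[...,1]>110)&(hsv[...,2]>60)
    n,l,s,ce=cv2.connectedComponentsWithStats(cv2.dilate(g.astype(np.uint8),np.ones((9,9))))
    i=1+np.argmax(s[1:,4]); x,y,w,h=s[i,:4]; sub=c[y:y+h,x:x+w]
    prof=sub[h//3:2*h//3,:,2].mean(0) if horizontal else sub[:,w//3:2*w//3,2].mean(1)
    return (x,y,w,h),prof
E
python3 - <<'E'
from h import *
p,P,m,W=shot('top'); o=bot.get_obs(); print(o['ee_pos'],o['wrist_force'])
b,pr=bubble(p); print(b); print(pr[::3].astype(int))
save('top6.png',p[170:240,260:380],5)
q=clean(P[180:222,268:366].reshape(-1,3));q=q[(q[:,2]>.03)&(q[:,2]<.065)]; A=np.c_[q[:,:2],np.ones(len(q))]
for _ in range(4):
    k=np.linalg.lstsq(A,q[:,2],rcond=None)[0]; e=abs(A@k-q[:,2]); A=A[e<.004]; q=q[e<.004]
print(k,len(q))
E
```

```text
time: 14.25
ee_pos: [0.5046, 0.2551, 0.005]
tcp_rot: [-90.1, -0.0, -3.2]
wrist_force: [0.3, -6.0, -4.3]
opening: 0.0382
time: 14.75
ee_pos: [0.5028, 0.2171, 0.005]
tcp_rot: [-90.0, -0.1, -3.1]
wrist_force: [1.6, 2.1, -4.1]
opening: 0.0384
time: 15.25
ee_pos: [0.5016, 0.197, 0.0047]
tcp_rot: [-90.1, -0.0, -3.2]
wrist_force: [1.1, -0.8, -5.6]
opening: 0.0378
[0.50158611 0.19699938 0.00472697] [ 1.0084633  -1.67785897 -5.33911593]
(np.int32(290), np.int32(185), np.int32(43), np.int32(39))
[ 84  60  49  49  55  63  67  67  68  69  67  65  70  91 122]
[-0.00169167 -0.00458668  0.05276117] 2749
```

View pics/top6.png

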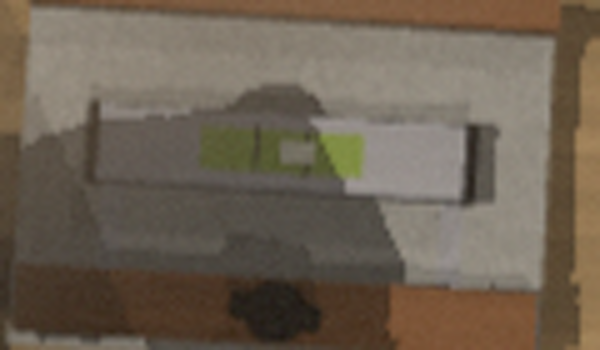

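```bash

python3 -m jog '[[1,0,0,0,0,0,0],[1,0,0,0,0,0,0],[1,0,0,0,0,0,0],[1,0,0,0,0,0,0],[1,0,0,0,0,0,0]]'
python3 -m jog '[[1,0,0,0,0,0,0],[1,0,0,0,0,0,0],[1,0,0,0,0,0,0],[1,0,0,0,0,0,0],[1,0,0,0,0,0,0]]'
cat >> h.py <<'E'
def vial(p):
    c=cv2.resize(p[190:212,285:350].astype(np.float32),None,fx=5,fy=5,interpolation=cv2.INTER_CUBIC)
    sat=(c.max(2)-c.min(2))/np.maximum(c.max(2),1)
    g=sat>.45; rows=np.where(g.sum(1)>60)[0]; mid=int(rows.mean()); 
    pr=sat[mid-6:mid+7].mean(0); cols=np.where(sat[[rows[0]+4,rows[-1]-4]].mean(0)>.45)[0]
    a,b=cols[0],cols[-1]; w=np.clip(.5-pr[a+8:b-8],0,None); x=np.arange(a+8,b-8)
    return (a,b,mid),((w*x).sum()/w.sum()-(a+b)/2), w
E
python3 - <<'E'
from h import *
for i in range(3):
    p,P,m,W=shot('top'); r=vial(p); print(r[0],r[1],np.round(r[2][::5],2))
save('top7.png',p[170:240,260:380],5)
E
```

```text
time: 15.8
ee_pos: [0.5016, 0.197, 0.005]
tcp_rot: [-90.1, -0.0, -3.2]
wrist_force: [0.8, -2.9, -5.6]
opening: 0.0382
time: 16.3
ee_pos: [0.5016, 0.1971, 0.005]
tcp_rot: [-90.1, -0.0, -3.2]
wrist_force: [0.2, -4.3, -5.0]
opening: 0.0383h.py:44: RuntimeWarning: Mean of empty slice.
  g=sat>.45; rows=np.where(g.sum(1)>60)[0]; mid=int(rows.mean());
  ret = ret.dtype.type(ret / rcount)
Traceback (most recent call last):
  File "h.py", line 44, in vial
    g=sat>.45; rows=np.where(g.sum(1)>60)[0]; mid=int(rows.mean());
                                                  ~~~^^^^^^^^^^^^^
ValueError: cannot convert float NaN to integer
```

```bash
python3 - <<'E'
from h import *
acc=0
for i in range(3): acc=acc+shot('top')[0].astype(float)/3
f=(acc[...,1]-acc[...,2])/acc.sum(2)
print(np.round(f[196:206,294:340].mean(0)[:0],2))
for r in range(195,207,2): print(r,(f[r,296:338]*100).astype(int))
save('top7.png',acc[170:240,260:380].astype(np.uint8),5)
E
```

```text
[]
195 [ 2  2  2  2  8 10  9  8  9  9  9  6  6  6  5  5  5  5  5  4  4  4  2  3
  3  2  2  1  1  1  1  1  1  0  0  0  0  1  1  1  1  1]
197 [ 2  2  2  2 10 14 15 14 14 15 14 15 15 15 15  9 14 15 11 11 11 12 13 13
 15 11 16 17 20 20 20 18 18 18 18 17 10  1  0  0  0  0]
199 [ 2  2  2  2 11 14 14 15 14 15 15 15 15 16 15 12 15 13  4  4  4  4  3  4
  6  7 16 17 16 20 21 20 20 21 21 21 12  2  0  0  0  0]
201 [ 2  2  1  5 13 15 15 15 15 15 16 16 16 16 15 13 16 11  4  4  4  4  4  4
  8 11 17 17 17 17 20 21 21 21 21 21 12  1  0  0  0  0]
203 [ 2  2  2  4  8  9 11 11 11 11 12 14 13 13 12 12 15 16 17 17 16 17 16 15
 15 13 17 17 17 18 18 21 21 21 22 21  7  1  1  0  1  0]
205 [ 2  2  1  2  1  1  2  1  2  1  1  1  1  1  1  1  1  1  1  1  0  2  2  3
  4  4  3  5  6  6  7  8 11  8  8  9  4  1  0  1  0  0]
```

View pics/top7.png

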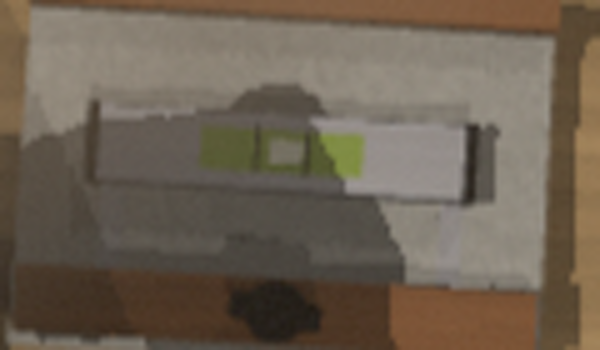

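The bubble now sits between the lines, about 1.8 mm to the right. I'll push about 4.5 mm more, let go, and check with the wrist camera.

```bash

python3 -m jog '[[1,-0.01,-0.1,0,0,0,0],[1,-0.01,-0.18,0,0,0,0],[1,-0.01,-0.18,0,0,0,0],[1,-0.01,-0.18,0,0,0,0]]'
python3 -m jog '[[0.3,0,0,0,0,0,0],[0.3,0,0,0,0,0,0],[0.2,0,0,0,0,0,0],[0.2,0,0,1,0,0,0],[0,0,0,3,0,0,0]]'
python3 -m jog '[[0,0,0,2,0,0,0],[0,2,-2,3.5,0,0,0],[0,2.6,-4,4,0,0,0],[0,2.6,-6,4,0,0,0],[0,2.6,-8,4,0,0,0]]'
python3 -m jog '[[0,0,0,0,0,0,0],[0,0,0,0,0,0,0],[0,0,0,0,0,0,0]]'
python3 - <<'E'
from h import *
print(pose()[:3,3])
p,P,m,W=shot('wrist'); save('w8.png',p)
b,pr=bubble(p,horizontal=False,roi=(0,400,200,440)); print(b); print(pr[::8].astype(int))
E
```

```text
time: 16.9
ee_pos: [0.5018, 0.1945, 0.0055]
tcp_rot: [-89.8, -0.1, -3.1]
wrist_force: [-0.4, 4.9, -5.3]
opening: 0.0383
time: 17.4
ee_pos: [0.4994, 0.1919, 0.0776]
tcp_rot: [-90.2, 0.3, -3.2]
wrist_force: [0.3, 0.3, 1.1]
opening: 0.0807
time: 17.9
ee_pos: [0.5659, 0.0187, 0.18]
tcp_rot: [-90.0, -0.2, -3.1]
wrist_force: [0.6, 0.1, -0.4]
opening: 0.0855
time: 18.2
ee_pos: [0.5648, 0.0209, 0.1788]
tcp_rot: [-90.0, -0.1, -3.1]
wrist_force: [0.7, 0.2, -0.1]
opening: 0.0855
[0.56476888 0.02092824 0.17878783]
(np.int32(413), np.int32(732), np.int32(125), np.int32(429))
[141  81  81  81  81  82  81  82  81  82  81  80  81  81  80  81  81  81
  80  60  51  80  79 114 193 202 201 201 202 202 203 217 220 220 220 161
  45  79  93  93  92  92  92  93  92  93  92  92  93  86  72  59  55  76]
```

View pics/w8.png

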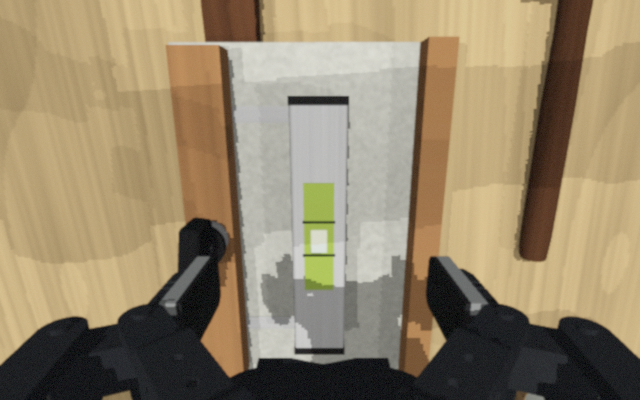

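```bash

python3 -m jog '[[0,0,0,0,0,0,0],[0,0,0,0,0,0,0],[0,0,0,0,0,0,0],[0,0,0,0,0,0,0],[0,0,0,0,0,0,0]]'
python3 -m jog '[[0,0,0,0,0,0,0],[0,0,0,0,0,0,0],[0,0,0,0,0,0,0],[0,0,0,0,0,0,0],[0,0,0,0,0,0,0]]'
cat >> h.py <<'E'
def wbub(p):
    b,pr=bubble(p,horizontal=False,roi=(0,400,200,440)); n=len(pr)
    w=np.where(pr>150)[0]; w=w[(w>60)]; bl=(w[0]+w[-1])/2
    ms=[i for i in range(40,n-30) if pr[i]<68 and pr[i]==pr[max(0,i-12):i+13].min()]
    return b,w[0],w[-1],bl,ms
E
python3 - <<'E'
from h import *
p,P,m,W=shot('wrist'); print(wbub(p)); b,pr=bubble(p,horizontal=False,roi=(0,400,200,440)); print(pr[::6].astype(int))
E
```

```text
time: 18.75
ee_pos: [0.5648, 0.0205, 0.1787]
tcp_rot: [-90.0, -0.0, -3.1]
wrist_force: [0.2, -0.2, -0.4]
opening: 0.0857
time: 19.25
ee_pos: [0.5648, 0.0203, 0.1787]
tcp_rot: [-90.0, -0.0, -3.2]
wrist_force: [-0.5, 0.5, 0.2]
opening: 0.0854
((np.int32(413), np.int32(729), np.int32(124), np.int32(429)), np.int64(188), np.int64(280), np.float64(234.0), [157, 289])
[140  86  81  82  81  82  82  81  82  82  81  82  81  81  80  80  80  80
  80  80  80  81  81  80  81  70  45  65  80  80  83 135 192 202 202 202
 202 202 202 201 203 213 220 220 220 220 206 119  52  73  92  92  92  93
  92  92  93  92  92  92  93  92  93  93  92  87  79  70  61  56  57  92]
```

The bubble is 2.2 mm off centre and settled: inside the lines, but I'll regrip and push about 5.5 mm more to centre it.

```bash

python3 -m jog '[[0,0,2,0,0,0,0],[0,-1.3,4,0,0,0,0],[0,-2.6,6,0,0,0,0],[0,-2.6,8,-1,0,0,0],[0,-2.6,8,-3,0,0,0]]'
python3 -m jog '[[0,0,0,-1,0,0,0],[0,0,0,-2.5,0,0,0],[0.3,0,0,-4,0,0,0],[0.3,0,0,-4,0,0,0],[0.3,0,0,-4,0,0,0]]'
python3 -m jog '[[1,0,0,0,0,0,0],[1,0,0,0,0,0,0],[1,0,0,0,0,0,0],[1,0,0,0,0,0,0],[1,0,0,0,0,0,0]]' 80
python3 -m jog '[[1,0,-0.1,0,0,0,0],[1,0,-0.22,0,0,0,0],[1,0,-0.22,0,0,0,0],[1,0,-0.22,0,0,0,0],[1,0,-0.22,0,0,0,0]]' 80
```

```text
time: 19.8
ee_pos: [0.5014, 0.221, 0.1177]
tcp_rot: [-89.8, -0.5, -3.0]
wrist_force: [0.5, 0.2, -0.2]
opening: 0.0854
time: 20.3
ee_pos: [0.5002, 0.2167, 0.0147]
tcp_rot: [-90.1, -0.0, -3.1]
wrist_force: [-0.2, -0.2, 0.1]
opening: 0.0597
time: 20.8
ee_pos: [0.5021, 0.2174, 0.0174]
tcp_rot: [-89.9, -0.3, -3.2]
wrist_force: [-1.6, -0.7, 8.2]
opening: 0.0358
time: 21.3
ee_pos: [0.5023, 0.2141, 0.0174]
tcp_rot: [-89.7, -0.3, -3.1]
wrist_force: [-0.3, 11.5, 5.3]
opening: 0.0358
```

```bash

python3 -m jog '[[0.3,0,0,0,0,0,0],[0.3,0,0,0,0,0,0],[0.3,0,0,0,0,0,0],[0.3,0,-0.8,-0.25,0,0,0],[0.3,0,-0.8,-0.45,0,0,0]]'
python3 -m jog '[[0.3,0,0,0,0,0,0],[1,0,0,0,0,0,0],[1,0,0,0,0,0,0],[1,0,0,0,0,0,0],[1,0,0,0,0,0,0]]' 80
python3 -m jog '[[1,0,0,0,0,0,0],[1,0,0,0,0,0,0],[1,0,0,0,0,0,0],[1,0,0,0,0,0,0],[1,0,0,0,0,0,0]]' 80
python3 -c "
from h import *
acc=0
for i in range(3): acc=acc+shot('top')[0].astype(float)/3
f=(acc[...,1]-acc[...,2])/acc.sum(2)
for r in range(197,203,1): print(r,(f[r,296:338]*100).astype(int))
"
```

```text
time: 21.8
ee_pos: [0.5004, 0.1899, 0.0028]
tcp_rot: [-90.1, -0.0, -3.2]
wrist_force: [-0.3, 0.4, -0.8]
opening: 0.0598
time: 22.3
ee_pos: [0.5007, 0.1917, 0.0034]
tcp_rot: [-90.0, -0.1, -3.1]
wrist_force: [0.4, 0.6, 5.3]
opening: 0.0386
time: 22.8
ee_pos: [0.5007, 0.1917, 0.0034]
tcp_rot: [-90.0, -0.1, -3.1]
wrist_force: [-0.8, 0.6, 4.7]
opening: 0.0385
197 [ 2  2  2  2 10 13 13 14 14 14 15 14 15 15 15 11 14 13 11 10 11 12 13 13
 16 12 16 16 17 20 21 18 18 18 17 19 10  2  0  0  0  0]
198 [ 2  2  2  2 11 14 14 15 15 15 15 15 14 15 16 10 15  7  6  6  5  7  7  7
 15 12 16 17 16 18 19 21 21 21 21 21 17  2  0  0  0  0]
199 [ 2  2  2  2 11 15 15 14 15 15 15 15 15 16 16 10 15  4  4  3  4  4  4  3
 13 10 17 16 18 17 18 20 21 21 21 21 15  2  0  0  0  0]
200 [ 2  2  1  2 12 15 16 16 14 15 15 16 16 16 15 11 16  4  4  4  4  4  4  4
 12 10 15 17 17 17 17 20 21 20 21 21 12  2  0  0  0  0]
201 [ 2  2  1  3 13 15 15 15 15 15 16 16 16 15 13 10 16  5  4  4  4  4  4  3
 12 11 16 17 17 17 18 17 21 21 20 21 12  2  0  1  1  0]
202 [ 2  2  2  5 13 16 16 16 16 15 15 15 16 16 14 11 16 11  6  6  7  6  5  5
 13 13 17 17 19 18 18 17 21 21 21 21 12  2  0  0  0  0]
```

```bash

python3 -m jog '[[1,0,-0.04,0,0,0,0],[1,0,-0.1,0,0,0,0],[1,0,-0.1,0,0,0,0],[1,0,-0.1,0,0,0,0]]'
python3 -m jog '[[0.3,0,0,0,0,0,0],[0.3,0,0,0,0,0,0],[0.2,0,0,0,0,0,0],[0.2,0,0,1,0,0,0],[0,0,0,3,0,0,0]]'
python3 -m jog '[[0,0,0,2,0,0,0],[0,2,-2,3.5,0,0,0],[0,2.6,-4,4,0,0,0],[0,2.6,-6,4,0,0,0],[0,2.6,-8,4,0,0,0]]'
python3 -m jog '[[0,0,0,0,0,0,0],[0,0,0,0,0,0,0],[0,0,0,0,0,0,0],[0,0,0,0,0,0,0],[0,0,0,0,0,0,0]]'
python3 -c "
from h import *
print(pose()[:3,3])
p,P,m,W=shot('wrist'); print(wbub(p))
b,pr=bubble(p,horizontal=False,roi=(0,400,200,440)); print(pr[::6].astype(int))
print(look('wrist','level',.06,.1)[4])
q=clean(P[50:360,270:370].reshape(-1,3)); q=q[(q[:,2]>.07)&(q[:,2]<.1)]; print('level',rect(q),np.median(q[:,2]))
print(np.round(pose(),4)); np.savez('w9.npz',P=P,p=p)
"
```

```text
time: 23.35
ee_pos: [0.5008, 0.1909, 0.0034]
tcp_rot: [-89.8, -0.1, -3.1]
wrist_force: [0.6, 11.7, 3.1]
opening: 0.0384
time: 23.85
ee_pos: [0.498, 0.1877, 0.0748]
tcp_rot: [-90.2, 0.3, -3.2]
wrist_force: [0.6, -0.0, 0.3]
opening: 0.0807
time: 24.35
ee_pos: [0.5646, 0.0146, 0.1772]
tcp_rot: [-90.1, -0.1, -3.1]
wrist_force: [1.3, 0.2, -0.3]
opening: 0.0852
time: 24.85
ee_pos: [0.5636, 0.0175, 0.1764]
tcp_rot: [-90.0, -0.0, -3.0]
wrist_force: [0.5, -0.2, -0.2]
opening: 0.0854
[0.56357982 0.01754722 0.17639923]
((np.int32(418), np.int32(717), np.int32(126), np.int32(435)), np.int64(182), np.int64(277), np.float64(229.5), [160, 293])
[140  86  81  82  82  82  82  82  81  82  82  82  82  82  80  81  79  81
  80  80  80  81  80  81  81  77  52  45  74  81 124 189 202 202 202 202
 202 202 202 202 202 202 202 212 220 215 167  96  72  46  76  92  92  93
  93  92  93  93  93  92  93  92  92  93  92  93  93  93  90  82  74  67
  93]
[(0.87, array([ 0.5605, -0.0067]), array([202.,  41.]), 87.0, 14379, np.float64(0.0815))]
level (array([ 0.5605, -0.0073]), array([203.,  41.]), 86.9) 0.08147511789041326
[[ 9.986e-01  7.000e-04  5.380e-02  5.636e-01]
 [-5.380e-02 -9.000e-04  9.986e-01  1.710e-02]
 [ 8.000e-04 -1.000e+00 -8.000e-04  1.765e-01]
 [ 0.000e+00  0.000e+00  0.000e+00  1.000e+00]]
```

The bubble is 0.6 mm off centre with the wedge released. Now the level goes back on the mat.

```bash

python3 -m jog '[[0,-0.12,-1,0,0,0,0],[0,-0.12,-1,-1.5,0,0,0],[0,-0.12,-1,-3,0,0,0],[0,-0.12,-1,-4,0,0,0],[0,-0.12,-1,-4,0,0,0]]'
python3 -m jog '[[0,0,0,-0.4,0,0,0],[0.2,0,0,-0.7,0,0,0],[0.3,0,0,-0.7,0,0,0],[0.3,0,0,-0.7,0,0,0]]'
```

```text
time: 25.5
ee_pos: [0.5585, -0.0084, 0.0728]
tcp_rot: [-90.1, 0.3, -3.1]
wrist_force: [-0.4, -0.2, -0.5]
opening: 0.0857
time: 25.9
ee_pos: [0.5611, -0.0085, 0.0597]
tcp_rot: [-90.0, -0.1, -3.1]
wrist_force: [0.6, -0.5, 0.3]
opening: 0.0597
```

```bash

python3 -m jog '[[1,0,0,0,0,0,0],[1,0,0,0,0,0,0],[1,0,0,0,0,0,0],[1,0,0,0,0,0,0],[1,0,0,0,0,0,0]]' 60
python3 -m jog '[[1,0,0,0.3,0,0,0],[1,0,0,1,0,0,0],[1,0,0,2,0,0,0],[1,0,0,3,0,0,0],[1,0,0,3,0,0,0]]'
python3 -m jog '[[1,1.84,5.88,0,0,0,0.1],[1,1.84,5.88,0,0,0,0.1],[1,1.84,5.88,0,0,0,0.1],[1,1.84,5.88,0,0,0,0.1],[1,1.84,5.88,0,0,0,0.1]]'
python3 -m jog '[[1,1.84,5.88,0,0,0,0.1],[1,1.84,5.88,0,0,0,0.1],[1,1.84,5.88,0,0,0,0.1],[1,1.84,5.88,0,0,0,0.1],[1,1.84,5.88,0,0,0,0.1]]'
python3 -m jog '[[1,0,0,-1,0,0,0],[1,0,0,-2,0,0,0],[1,0,0,-2.8,0,0,0],[1,0,0,-3.2,0,0,0],[1,0,0,-3.2,0,0,0]]'
python3 -c "
from h import *
o=bot.get_obs();print(o['ee_pos'],o['tcp_rot'],o['wrist_force'],o['opening'])
p,P,m,W=shot('top');q=clean(P[140:200,150:262].reshape(-1,3)); print('mat',rect(q[(q[:,2]>.0015)&(q[:,2]<.006)&(q[:,0]>.59)&(q[:,0]<.7)]))
save('top10.png',p[130:260,150:400],3)
"
```

```text
time: 26.4
ee_pos: [0.5611, -0.0086, 0.06]
tcp_rot: [-90.0, -0.1, -3.1]
wrist_force: [-0.6, 0.7, 7.4]
opening: 0.0387
time: 26.9
ee_pos: [0.5621, -0.0086, 0.1374]
tcp_rot: [-90.0, -0.3, -3.2]
wrist_force: [1.2, 0.7, -4.0]
opening: 0.039
time: 27.4
ee_pos: [0.6062, 0.1396, 0.1318]
tcp_rot: [-90.1, 0.1, -2.5]
wrist_force: [-0.1, -1.1, -4.2]
opening: 0.0387
time: 27.9
ee_pos: [0.6525, 0.2852, 0.1321]
tcp_rot: [-90.1, 0.1, -2.1]
wrist_force: [-0.1, -1.2, -3.7]
opening: 0.0385
time: 28.4
ee_pos: [0.6519, 0.2833, 0.0527]
tcp_rot: [-90.1, 0.1, -2.2]
wrist_force: [-1.2, -0.0, -3.6]
opening: 0.0385
[0.65192787 0.28332692 0.0526643 ] [-9.01259608e+01  8.83678291e-02 -2.24565790e+00] [-1.23697745 -0.01559268 -3.61986149] 0.03845378054723429
mat (array([0.645 , 0.2449]), array([195., 107.]), -89.5)
```

View pics/top10.png

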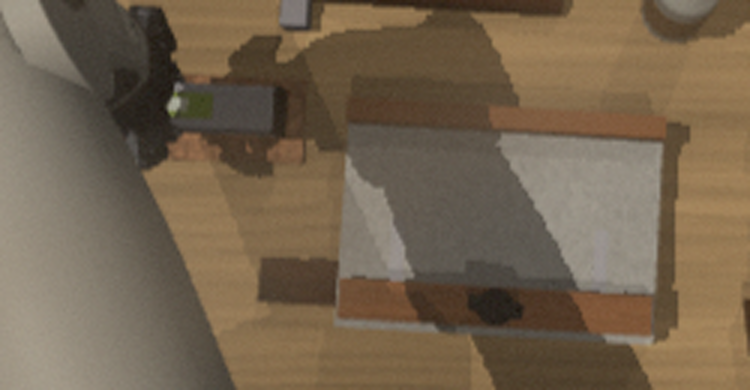

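The level is above the mat and parallel to it. Lowering now.

```bash

python3 -m jog '[[1,0,0.06,-0.7,0,0,0],[1,0,0.06,-1.2,0,0,0],[1,0,0.06,-1.45,0,0,0],[1,0,0.06,-1.55,0,0,0],[1,0,0.06,-1.55,0,0,0]]'
python3 -m jog '[[1,0,0,-0.05,0,0,0],[1,0,0,-0.1,0,0,0],[1,0,0,-0.1,0,0,0]]'
```

```text
time: 28.95
ee_pos: [0.6527, 0.2868, 0.0153]
tcp_rot: [-90.0, -0.0, -2.2]
wrist_force: [-0.8, 0.2, -3.6]
opening: 0.0389
time: 29.25
ee_pos: [0.6528, 0.2869, 0.0129]
tcp_rot: [-90.0, -0.1, -2.1]
wrist_force: [-0.2, 0.3, -3.8]
opening: 0.0388
```

```bash

python3 -m jog '[[1,0,0,-0.06,0,0,0],[1,0,0,-0.08,0,0,0],[1,0,0,-0.08,0,0,0]]'
python3 -m jog '[[0.4,0,0,0,0,0,0],[0.3,0,0,0,0,0,0],[0.3,0,0,0,0,0,0],[0.2,0,0,1,0,0,0],[0,0,0,3,0,0,0]]'
python3 -m jog '[[0,0,0,2,0,0,0],[0,0,-1,3.5,0,0,0],[0,-0.5,-3,4,0,0,0],[0,-0.5,-5,4,0,0,0],[0,-0.5,-7,4,0,0,0]]'
python3 -c "
from h import *
o=bot.get_obs();print(o['ee_pos'],o['tcp_rot'],o['q'])
p,P,m,W,o=look('top','level',.02,.05);print(o); np.savez('top11.npz',p=p,P=P)
for r in bot.regions_of('top','mat')[:1]:
  q=clean(P[r['pixels']]); print(rect(q))
"
```

```text
time: 29.55
ee_pos: [0.6529, 0.287, 0.0114]
tcp_rot: [-90.0, -0.1, -2.1]
wrist_force: [-0.4, -0.5, 0.8]
opening: 0.0386
time: 30.05
ee_pos: [0.6506, 0.286, 0.0818]
tcp_rot: [-90.2, 0.4, -2.2]
wrist_force: [0.7, 0.7, 0.6]
opening: 0.0807
time: 30.55
ee_pos: [0.6401, 0.1135, 0.1869]
tcp_rot: [-90.0, -0.2, -2.1]
wrist_force: [1.6, 0.0, 0.0]
opening: 0.0854
[0.64009392 0.11353135 0.18691696] [-90.02616911  -0.16319077  -2.08526689] [ 1.00840614e+01  1.83209915e+01  2.06784834e+01  9.22034847e+01
 -5.99818882e-02  1.02169285e+02]
[(0.48, array([0.6525, 0.3697]), array([38., 37.]), -2.5, 167, np.float64(0.034))]
```

The level is released on the mat. Now the first blank, above the blanks area.

```bash

python3 -m jog '[[0,-2,-7.6,0.5,0,0,-8.4],[0,-2,-7.6,0.5,0,0,-8.4],[0,-2,-7.6,0.5,0,0,-8.4],[0,-2,-7.6,0.5,0,0,-8.4],[0,-2,-7.6,0.5,0,0,-8.4]]'
python3 -m jog '[[0,-3,-7.6,0,0,0,-8.4],[0,-3,-7.6,0,0,0,-8.4],[0,-3,-7.6,0,0,0,-8.4],[0,-3,-7.6,0,0,0,-8.4],[0,-3,-7.6,0,0,0,-8.4]]'
python3 -m jog '[[0,0,0,0,0,0,-0.8],[0,0,0,0,0,0,-0.8],[0,0,0,0,0,0,-0.8]]'
cat >> h.py <<'E'
def blanks(n):
    p,P,m,W=shot(n); q=clean(P.reshape(-1,3)); sh=P[...,2].shape
    g=np.zeros(sh,np.uint8); Z=P[...,2]; g[(Z>.026)&(Z<.045)&(P[...,1]<-.17)&(P[...,1]>-.6)&(P[...,0]<.63)&(P[...,0]>.25)]=1
    g=cv2.morphologyEx(g,cv2.MORPH_OPEN,np.ones((3,3)))
    N,l,s,c=cv2.connectedComponentsWithStats(g)
    for i in range(1,N):
        if s[i,4]>80: print(n,'blank',*rect(P[l==i]),s[i,4],np.round(c[i]))
    return p
E
python3 -c "
from h import *
o=bot.get_obs();print(o['ee_pos'],o['tcp_rot'],o['q'])
blanks('top');blanks('wrist')
p,P,m,W,o=look('top','level',.02,.05);print(o)
for r in bot.regions_of('top','mat')[:1]:
  q=clean(P[r['pixels']]); print(rect(q))
"
```

```text
time: 31.2
ee_pos: [0.5894, -0.0789, 0.1991]
tcp_rot: [-90.1, -0.1, -44.7]
wrist_force: [0.2, 0.5, 0.4]
opening: 0.0853
time: 31.7
ee_pos: [0.5138, -0.2688, 0.1982]
tcp_rot: [-90.1, -0.1, -86.7]
wrist_force: [0.1, 0.2, 1.0]
opening: 0.0853
time: 32.0
ee_pos: [0.5157, -0.2645, 0.1982]
tcp_rot: [-90.0, -0.0, -90.0]
wrist_force: [0.7, 0.7, 0.4]
opening: 0.0857
[ 0.51571852 -0.26453859  0.19821007] [-9.00429876e+01 -4.00023956e-02 -8.99583651e+01] [-2.71284729e+01  8.53050026e+00  1.02949969e+01  9.17844743e+01
 -5.52179189e-02  1.52829917e+02]
top blank [ 0.5799 -0.2696] [72. 37.] -3.8 360 [413. 194.]
top blank [ 0.4416 -0.2545] [90. 37.] 7.4 462 [408. 245.]
top blank [ 0.4409 -0.3615] [75. 33.] 0.5 318 [447. 245.]
wrist blank [ 0.6272 -0.3619] [31.  1.] 80.3 170 [442.  49.]
wrist blank [ 0.6225 -0.389 ] [27.  1.] 79.8 126 [475.  56.]
wrist blank [ 0.5736 -0.2701] [90. 36.] -4.2 4533 [329. 115.]
wrist blank [ 0.4499 -0.3648] [91. 37.] 0.2 2880 [425. 242.]
wrist blank [ 0.4448 -0.2557] [91. 36.] 6.4 3346 [313. 253.]
[(0.34, array([ 0.5411, -0.0055]), array([286., 181.]), 87.0, 590, np.float64(0.0493))]
(array([0.6504, 0.2907]), array([231.,  86.]), 88.4)
```

```bash

for i in 1 2 3 4 5; do python3 -m jog '[[0,0.45,-0.04,0,0,0,7.03],[0,0.45,-0.04,0,0,0,7.03],[0,0.45,-0.04,0,0,0,7.03],[0,0.45,-0.04,0,0,0,7.03],[0,0.45,-0.04,0,0,0,7.03]]'|sed -n 2,3p; done
python3 - <<'E'
from h import *
d=np.load('w9.npz');P=d['P'].reshape(-1,3);P=clean(P)
B=np.array([.5506,-.0054]);a=np.array([.99855,-.0538]);b=np.array([.0538,.99855])
x=(P[:,:2]-B)@a;y=(P[:,:2]-B)@b;z=P[:,2]
s=(z>.066)&(z<.081)&(abs(y)<.09)&(abs(x)<.13)
f=s&(x>.05);print('fence top x',np.percentile(x[f],[2,50,98]),np.median(z[f]))
f=s&(x<-.05)&(x>-.1);print('bar top x',np.percentile(x[f],[2,50,98]),np.median(z[f]))
f=(abs(x)<.2)&(z>.045)&(z<.056);print('y max',np.percentile(y[f],99.5))
for i in range(2):
 for lo,hi in((0,.04),(.08,.11)):
  f=(z>.066)&(z<.081)&(y>lo)&(y<hi)&(x>.05)&(x<.11);print(lo,np.percentile(x[f],3)) if i else 0
E
```

```text
ee_pos: [0.5266, -0.266, 0.1982]
tcp_rot: [-90.0, -0.0, -54.8]
ee_pos: [0.5378, -0.2671, 0.1982]
tcp_rot: [-90.0, -0.0, -19.9]
ee_pos: [0.549, -0.2682, 0.1982]
tcp_rot: [-90.0, -0.0, 15.1]
ee_pos: [0.5602, -0.2692, 0.1982]
tcp_rot: [-90.0, -0.0, 50.2]
ee_pos: [0.5715, -0.2702, 0.1983]
tcp_rot: [-90.0, -0.0, 85.3]
fence top x [0.08273027 0.09084193 0.10241441] 0.07328507934267287
bar top x [-0.08886962 -0.0665534  -0.05475528] 0.07463584264003009
y max 0.13743773539169313
0 0.08283215725847588
0.08 0.08282801953999165
```

```bash

python3 -m jog '[[0,0,0,-2,0,0,0],[0,0,0,-4,0,0,0],[0,0,0,-6,0,0,0],[0,0,0,-7,0,0,0],[0,0,0,-7.5,0,0,0]]'
python3 -m jog '[[0,0,0,-0.2,0,0,0],[0.3,0,0,-0.2,0,0,0],[1,0,0,-0.2,0,0,0],[1,0,0,-0.2,0,0,0],[1,0,0,-0.2,0,0,0]]' 60
python3 -m jog '[[1,0,0,0,0,0,0],[1,0,0,0,0,0,0],[1,0,0,0,0,0,0]]'
python3 -m jog '[[1,0,0,0.5,0,0,0],[1,0,0,2,0,0,0],[1,0,0,4,0,0,0],[1,0,0,5.5,0,0,0],[1,0,0,5.5,0,0,0]]'
python3 -c "
from h import *
o=bot.get_obs();print(o['ee_pos'],o['tcp_rot'],o['q'],o['wrist_force'])
p,P,m,W=shot('top');print(len(bot.regions_of('top','blank1')))
p2,P2,m,W=shot('wrist'); save('c12.png',np.vstack([p[130:280,230:470],cv2.resize(p2,(240,150))]),2)
"
```

```text
time: 35.25
ee_pos: [0.5699, -0.2694, 0.0076]
tcp_rot: [-89.8, -0.1, 85.1]
wrist_force: [-0.5, 0.5, -0.1]
opening: 0.0851
time: 35.75
ee_pos: [0.5723, -0.2707, 0.0075]
tcp_rot: [-90.2, 0.0, 85.6]
wrist_force: [0.6, -0.2, 0.1]
opening: 0.0352
time: 36.05
ee_pos: [0.5723, -0.2707, 0.0075]
tcp_rot: [-90.2, 0.0, 85.6]
wrist_force: [-0.6, 0.1, 5.8]
opening: 0.0354
time: 36.55
ee_pos: [0.5735, -0.2712, 0.1509]
tcp_rot: [-90.6, 0.2, 85.6]
wrist_force: [-0.3, 0.1, -0.3]
opening: 0.0349
[ 0.57350125 -0.27118894  0.15087377] [-90.57303762   0.15178071  85.58648828] [-2.53360935e+01  1.51970951e+01  1.28410292e+01  8.70544795e+01
  6.28662585e-02 -2.09230174e+01] [-0.34756552  0.10230055 -0.26616407]
2
```

View pics/c12.png

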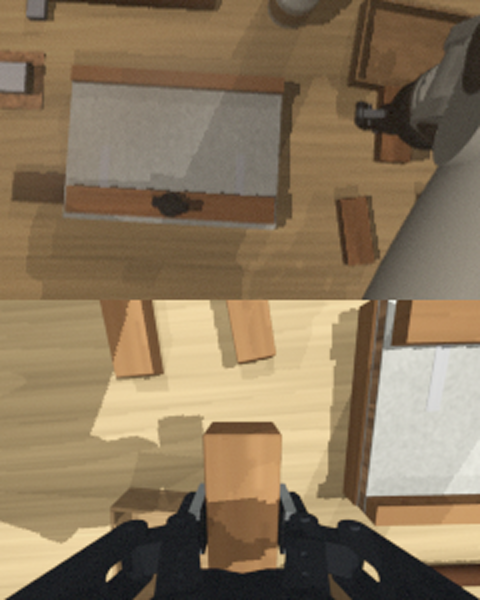

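Blank 1 is held. Carrying it to the board's right side.

```bash

python3 -m jog '[[1,0.25,8.08,0,0,0,0.26],[1,0.25,8.08,0,0,0,0.26],[1,0.25,8.08,0,0,0,0.26],[1,0.25,8.08,0,0,0,0.26],[1,0.25,8.08,0,0,0,0.26]]'
python3 -m jog '[[1,0,0,-1,0,0,0],[1,0,0,-2,0,0,0],[1,0,0,-3,0,0,0],[1,0,0,-3,0,0,0],[1,0,0,-3,0,0,0]]'
python3 -c "
from h import *
o=bot.get_obs();print(o['ee_pos'],o['tcp_rot'],o['q'],o['wrist_force'])"
```

```text
time: 37.2
ee_pos: [0.5768, -0.0631, 0.1417]
tcp_rot: [-89.9, -0.1, 87.2]
wrist_force: [0.2, -0.7, -1.2]
opening: 0.0348
time: 37.7
ee_pos: [0.5769, -0.0684, 0.0676]
tcp_rot: [-89.9, -0.1, 86.9]
wrist_force: [-0.5, -0.4, -0.1]
opening: 0.0354
[ 0.57693223 -0.06842183  0.06762149] [-8.99166245e+01 -5.19252446e-02  8.68802536e+01] [-6.78626077e+00  9.23393468e+00 -3.34300676e+00  7.75095840e+01
  4.64871217e-02 -3.66658722e+00] [-0.51759429 -0.42554802 -0.06072743]
```

```bash

python3 -m jog '[[1,0.1,0,-0.1,0,0,0],[1,0.1,0,-0.25,0,0,0],[1,0.1,0,-0.25,0,0,0]]'
python3 -m jog '[[1,0,0,-0.08,0,0,0],[1,0,0,-0.08,0,0,0]]'
python3 -m jog '[[1,0,0,-0.06,0,0,0],[1,0,0,-0.06,0,0,0]]'
```

```text
time: 38.0
ee_pos: [0.5804, -0.0683, 0.0622]
tcp_rot: [-90.1, -0.0, 86.9]
wrist_force: [0.7, 0.7, -0.0]
opening: 0.0351
time: 38.2
ee_pos: [0.5802, -0.0682, 0.06]
tcp_rot: [-90.0, -0.0, 86.9]
wrist_force: [-0.3, -0.4, -1.2]
opening: 0.0354
time: 38.4
ee_pos: [0.5803, -0.0682, 0.0592]
tcp_rot: [-90.1, -0.0, 86.9]
wrist_force: [-2.6, 0.8, 4.6]
opening: 0.0351
```

```bash

python3 -m jog '[[0.4,0,0,0,0,0,0],[0.4,0,0,0,0,0,0],[0.4,0,0,0.2,0,0,0],[0.4,0,0,1.8,0,0,0],[0.4,0,0,3.7,0,0,0]]'
python3 -m jog '[[0,0,0,0,0,0,0],[0,-5.47,-7.47,1,0,0,1.92],[0,-5.47,-7.47,1,0,0,1.92],[0,-5.47,-7.47,1,0,0,1.92],[0,-5.47,-7.47,1,0,0,1.92]]'
python3 -m jog '[[0,0.2,-1.6,0,0,0,0],[0,0.2,-1.6,0,0,0,0],[0,0.2,-1.6,0,0,0,0]]'
python3 -c "
from h import *
o=bot.get_obs();print(o['ee_pos'],o['tcp_rot'],o['wrist_force'])
blanks('top');blanks('wrist')
p,P,m,W=shot('top');Z=P[...,2];q=clean(P[160:240,300:380].reshape(-1,3));q=q[(q[:,2]>.08)&(q[:,2]<.095)&(q[:,0]>.52)];print(rect(q))"
```

```text
time: 38.9
ee_pos: [0.579, -0.0681, 0.1504]
tcp_rot: [-89.8, -0.1, 86.9]
wrist_force: [0.1, 0.5, -0.1]
opening: 0.0512
time: 39.4
ee_pos: [0.4625, -0.2285, 0.173]
tcp_rot: [-90.1, -0.0, 96.5]
wrist_force: [0.7, -0.2, -0.4]
opening: 0.0854
time: 39.7
ee_pos: [0.4684, -0.2681, 0.1724]
tcp_rot: [-90.0, -0.1, 96.4]
wrist_force: [0.3, 0.5, -0.4]
opening: 0.0855
[ 0.46840862 -0.2680782   0.1723768 ] [-9.00454692e+01 -5.99124363e-02  9.63913496e+01] [ 0.30012631  0.53469042 -0.44734372]
top blank [ 0.4176 -0.2568] [41. 38.] 1.1 217 [409. 254.]
wrist blank [ 0.4502 -0.3656] [90. 37.] 0.3 5280 [205. 150.]
wrist blank [ 0.4449 -0.2564] [90. 36.] 6.2 4923 [340. 158.]
wrist blank [ 0.6283 -0.3589] [14.  3.] 80.5 155 [208. 341.]
(array([ 0.5789, -0.0676]), array([90., 36.]), -3.1)
```

```bash

python3 -m jog '[[0,-1,0.48,-1,0,0,0],[0,-1,0.48,-3,0,0,0],[0,-1,0.48,-5,0,0,0],[0,-1,0.48,-6,0,0,0],[0,-1,0.48,-6.4,0,0,0]]'
python3 -m jog '[[0,0,0,-0.2,0,0,0],[0.3,0,0,-0.2,0,0,0],[1,0,0,-0.2,0,0,0],[1,0,0,-0.2,0,0,0],[1,0,0,-0.2,0,0,0]]' 60
python3 -m jog '[[1,0,0,0,0,0,0],[1,0,0,0,0,0,0],[1,0,0,0,0,0,0]]'
python3 -m jog '[[1,0,0,0.5,0,0,0],[1,0,0,2,0,0,0],[1,0,0,4,0,0,0],[1,0,0,5.5,0,0,0],[1,0,0,5.5,0,0,0]]'
```

```text
time: 40.35
ee_pos: [0.4424, -0.2535, 0.0095]
tcp_rot: [-89.9, -0.2, 96.6]
wrist_force: [-0.2, 0.2, 0.8]
opening: 0.0852
time: 40.85
ee_pos: [0.4445, -0.2559, 0.0088]
tcp_rot: [-90.2, 0.0, 96.5]
wrist_force: [0.6, -0.2, -0.4]
opening: 0.0346
time: 41.15
ee_pos: [0.4445, -0.2559, 0.0087]
tcp_rot: [-90.2, 0.0, 96.5]
wrist_force: [-0.6, 1.0, 7.0]
opening: 0.0353
time: 41.65
ee_pos: [0.4456, -0.2566, 0.1515]
tcp_rot: [-90.5, 0.3, 96.5]
wrist_force: [0.0, -0.1, -0.1]
opening: 0.0348
```

```bash

python3 -m jog '[[1,2.76,4.99,0.3,0,0,-0.96],[1,2.76,4.99,0.3,0,0,-0.96],[1,2.76,4.99,0.3,0,0,-0.96],[1,2.76,4.99,0.3,0,0,-0.96]]'
python3 -m jog '[[1,2.76,4.99,0,0,0,-0.96],[1,2.76,4.99,0,0,0,-0.96],[1,2.76,4.99,0,0,0,-0.96],[1,2.76,4.99,0,0,0,-0.96],[1,2.76,4.99,0,0,0,-0.96]]'
python3 -m jog '[[1,0,0,-1,0,0,0],[1,0,0,-2,0,0,0],[1,0,0,-3,0,0,0],[1,0,0,-3,0,0,0],[1,0,0,-3,0,0,0]]'
```

```text
time: 42.05
ee_pos: [0.5142, -0.1269, 0.1523]
tcp_rot: [-90.1, -0.1, 92.0]
wrist_force: [-0.9, -0.8, -1.0]
opening: 0.0349
time: 42.55
ee_pos: [0.5814, -0.0056, 0.1517]
tcp_rot: [-90.0, -0.0, 87.0]
wrist_force: [0.2, 0.5, -0.8]
opening: 0.0349
time: 43.05
ee_pos: [0.5811, -0.007, 0.0779]
tcp_rot: [-90.0, -0.0, 86.8]
wrist_force: [1.1, -0.7, 0.8]
opening: 0.0351
```

```bash

python3 -m jog '[[1,0.08,0,-0.25,0,0,0],[1,0.08,0,-0.5,0,0,0],[1,0.08,0,-0.6,0,0,0],[1,0.08,0,-0.6,0,0,0]]'
python3 -m jog '[[1,0,0,-0.07,0,0,0],[1,0,0,-0.07,0,0,0]]'
python3 -m jog '[[1,0,0,-0.05,0,0,0],[1,0,0,-0.05,0,0,0]]'
```

```text
time: 43.45
ee_pos: [0.5835, -0.0059, 0.062]
tcp_rot: [-90.0, -0.0, 86.9]
wrist_force: [-0.0, -0.2, -1.7]
opening: 0.0349
time: 43.65
ee_pos: [0.5837, -0.0058, 0.0606]
tcp_rot: [-90.1, -0.0, 86.9]
wrist_force: [-0.0, 0.0, -1.0]
opening: 0.0351
time: 43.85
ee_pos: [0.5838, -0.0058, 0.0604]
tcp_rot: [-90.1, -0.0, 86.9]
wrist_force: [-3.4, 0.2, 6.6]
opening: 0.0352
```

```bash

python3 -m jog '[[0.4,0,0,0,0,0,0],[0.4,0,0,0,0,0,0],[0.4,0,0,0.2,0,0,0],[0.4,0,0,1.8,0,0,0],[0.4,0,0,3.7,0,0,0]]'
python3 -m jog '[[0,0,0,0.5,0,0,0],[0,-2.6,-7.2,1,0,0,0.34],[0,-2.6,-7.2,1,0,0,0.34],[0,-2.6,-7.2,1,0,0,0.34],[0,-2.6,-7.2,1,0,0,0.34]]'
python3 -m jog '[[0,-1.8,-7.2,0,0,0,0.34],[0,-1.8,-7.2,0,0,0,0.34],[0,-1.8,-7.2,0,0,0,0.34],[0,-1.8,-7.2,0,0,0,0.34],[0,-1.8,-7.2,0,0,0,0.34]]'
python3 -c "
from h import *
o=bot.get_obs();print(o['ee_pos'],o['tcp_rot'],o['wrist_force'])
blanks('wrist')
p,P,m,W=shot('top');
g=((P[...,2]>.08)&(P[...,2]<.095)&(P[...,0]>.52)&(P[...,0]<.66)&(abs(P[...,1])<.15)).astype(np.uint8)
N,l,s,c=cv2.connectedComponentsWithStats(g)
for i in range(1,N):
  if s[i,4]>60: print(rect(P[l==i]))"
```

```text
time: 44.35
ee_pos: [0.5824, -0.0059, 0.1512]
tcp_rot: [-89.8, -0.0, 86.9]
wrist_force: [1.0, -0.6, 0.7]
opening: 0.0516
time: 44.85
ee_pos: [0.5177, -0.1878, 0.1771]
tcp_rot: [-90.1, -0.0, 88.6]
wrist_force: [0.5, 0.2, -0.2]
opening: 0.0851
time: 45.35
ee_pos: [0.4721, -0.3697, 0.1761]
tcp_rot: [-90.0, -0.0, 90.0]
wrist_force: [-0.7, 0.2, -0.4]
opening: 0.0855
[ 0.47210338 -0.36969431  0.17611173] [-9.00049692e+01 -2.48499872e-02  9.00434679e+01] [-0.69236965  0.15875286 -0.4423334 ]
wrist blank [ 0.4503 -0.3659] [89. 36.] 0.3 4766 [328. 158.]
wrist blank [ 0.6245 -0.3805] [59.  4.] 80.1 751 [311. 343.]
(array([ 0.5809, -0.0052]), array([90., 36.]), -3.3)
(array([ 0.5788, -0.0675]), array([90., 36.]), -3.0)
```

```bash

python3 -m jog '[[0,-0.92,0.17,-1,0,0,0],[0,-0.92,0.17,-3,0,0,0],[0,-0.92,0.17,-5,0,0,0],[0,-0.92,0.17,-6,0,0,0],[0,-0.92,0.17,-6.5,0,0,0]]'
python3 -m jog '[[0,0,0,-0.22,0,0,0],[0.3,0,0,-0.22,0,0,0],[1,0,0,-0.22,0,0,0],[1,0,0,-0.22,0,0,0],[1,0,0,-0.22,0,0,0]]' 60
python3 -m jog '[[1,0,0,0,0,0,0],[1,0,0,0,0,0,0],[1,0,0,0,0,0,0]]'
python3 -m jog '[[1,0,0,0.5,0,0,0],[1,0,0,2,0,0,0],[1,0,0,4,0,0,0],[1,0,0,5.7,0,0,0],[1,0,0,5.7,0,0,0]]'
```

```text
time: 45.95
ee_pos: [0.4499, -0.3593, 0.0116]
tcp_rot: [-89.9, -0.2, 90.4]
wrist_force: [-0.7, 0.0, 0.2]
opening: 0.0855
time: 46.45
ee_pos: [0.4515, -0.3624, 0.0106]
tcp_rot: [-90.2, 0.1, 90.3]
wrist_force: [-0.2, -0.3, -0.1]
opening: 0.0347
time: 46.75
ee_pos: [0.4515, -0.3623, 0.0105]
tcp_rot: [-90.2, 0.0, 90.3]
wrist_force: [0.3, 1.0, 5.7]
opening: 0.035
time: 47.25
ee_pos: [0.4526, -0.3632, 0.1592]
tcp_rot: [-90.5, 0.3, 90.3]
wrist_force: [0.6, -0.9, -0.5]
opening: 0.0352
```

```bash

python3 -m jog '[[1,2.73,8.35,0,0,0,-0.34],[1,2.73,8.35,0,0,0,-0.34],[1,2.73,8.35,0,0,0,-0.34],[1,2.73,8.35,0,0,0,-0.34],[1,2.73,8.35,0,0,0,-0.34]]'
python3 -m jog '[[1,2.73,8.35,0,0,0,-0.34],[1,2.73,8.35,0,0,0,-0.34],[1,2.73,8.35,0,0,0,-0.34],[1,2.73,8.35,0,0,0,-0.34],[1,2.73,8.35,0,0,0,-0.34]]'
python3 -m jog '[[1,0,0,-1,0,0,0],[1,0,0,-2,0,0,0],[1,0,0,-3,0,0,0],[1,0,0,-3,0,0,0],[1,0,0,-3,0,0,0]]'
```

```text
time: 47.75
ee_pos: [0.5195, -0.1494, 0.1516]
tcp_rot: [-90.1, -0.1, 88.8]
wrist_force: [-0.0, -0.4, -0.5]
opening: 0.0351
time: 48.25
ee_pos: [0.5876, 0.0597, 0.1512]
tcp_rot: [-90.0, -0.1, 87.1]
wrist_force: [-0.1, -0.9, -0.6]
opening: 0.0353
time: 48.75
ee_pos: [0.587, 0.0558, 0.0769]
tcp_rot: [-90.0, -0.0, 86.9]
wrist_force: [0.6, -1.0, -0.6]
opening: 0.0348
```

Contact should come at about z=0.062.

```bash

python3 -m jog '[[1,0.08,0,-0.25,0,0,0],[1,0.08,0,-0.45,0,0,0],[1,0.08,0,-0.5,0,0,0],[1,0.08,0,-0.5,0,0,0]]'
python3 -m jog '[[1,0,0,-0.08,0,0,0],[1,0,0,-0.08,0,0,0]]'
python3 -m jog '[[1,0,0,-0.05,0,0,0],[1,0,0,-0.05,0,0,0]]'
```

```text
time: 49.15
ee_pos: [0.5891, 0.0558, 0.0638]
tcp_rot: [-90.0, -0.0, 86.9]
wrist_force: [-0.5, 0.6, -0.5]
opening: 0.0351
time: 49.35
ee_pos: [0.5894, 0.0559, 0.0622]
tcp_rot: [-90.1, -0.0, 86.9]
wrist_force: [0.5, 0.4, 0.1]
opening: 0.0355
time: 49.55
ee_pos: [0.5894, 0.0559, 0.0621]
tcp_rot: [-90.1, -0.1, 86.9]
wrist_force: [-3.5, 0.0, 9.0]
opening: 0.0352
```

```bash

python3 -m jog '[[0.4,0,0,0,0,0,0],[0.4,0,0,0,0,0,0],[0.4,0,0,0.2,0,0,0],[0.4,0,0,1.8,0,0,0],[0.4,0,0,3.7,0,0,0]]'
python3 -m jog '[[0,0,0,1.8,0,0,0],[0,-1,-0.5,1.8,0,0,8],[0,-2.2,-1.1,1.8,0,0,8],[0,-2.2,-1.1,1.8,0,0,8],[0,-2.2,-1.1,1.8,0,0,8]]'
python3 -m jog '[[0,-2.2,-1.1,0,0,0,9],[0,-2.2,-1.1,0,0,0,9],[0,-2.2,-1.1,0,0,0,9],[0,-2.2,-1.1,0,0,0,9],[0,-2.2,-1.1,0,0,0,9]]'
python3 -c "
from h import *
o=bot.get_obs();print(o['ee_pos'],o['tcp_rot'],o['q'])
p,P,m,W=shot('wrist'); save('w14.png',p)
q=clean(P.reshape(-1,3)); q=q[(q[:,2]>.11)&(q[:,2]<.13)&(abs(q[:,0]-.476)<.05)&(abs(q[:,1])<.06)]; print(len(q),rect(q),q[:,2].mean())
p,P,m,W=shot('top');
g=((P[...,2]>.08)&(P[...,2]<.095)&(P[...,0]>.52)&(P[...,0]<.66)&(abs(P[...,1])<.15)).astype(np.uint8)
N,l,s,c=cv2.connectedComponentsWithStats(g)
for i in range(1,N):
  if s[i,4]>60: print(rect(P[l==i]))"
```

```text
time: 50.05
ee_pos: [0.5879, 0.0557, 0.1523]
tcp_rot: [-89.8, -0.0, 86.9]
wrist_force: [1.2, 0.2, 0.8]
opening: 0.051
time: 50.55
ee_pos: [0.5337, 0.0279, 0.1989]
tcp_rot: [-90.1, -0.0, 121.6]
wrist_force: [0.1, -0.6, 0.4]
opening: 0.0854
time: 51.05
ee_pos: [0.479, 0.0008, 0.1984]
tcp_rot: [-90.1, -0.0, 164.6]
wrist_force: [-0.1, 1.1, 0.4]
opening: 0.0855
[0.47904503 0.00075197 0.19841654] [-9.00538198e+01 -2.43827986e-02  1.64593524e+02] [ 5.52113686e-02 -5.27049916e+00 -3.80101438e+00  9.14786371e+01
  5.83723355e-02 -7.45383056e+01]
1423 (array([ 0.4788, -0.004 ]), array([46., 14.]), 79.2) 0.12049943205665263
(array([0.6087, 0.0553]), array([42., 36.]), -3.4)
(array([ 0.6075, -0.0058]), array([37., 36.]), 0.0)
(array([ 0.6054, -0.0691]), array([37., 34.]), 0.4)
```

View pics/w14.png

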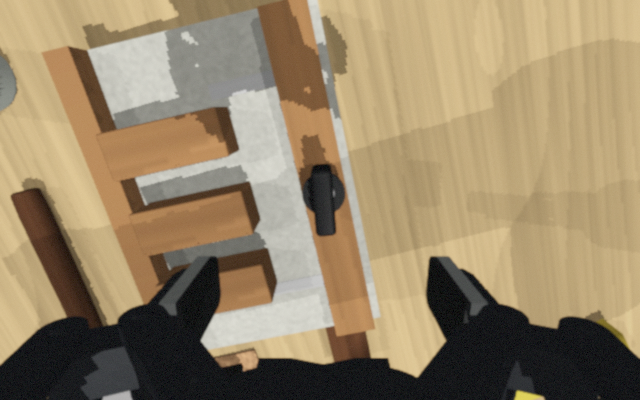

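All three blanks lie on the board with clear gaps, pointing at the fence. The knob wing is at (200, 322), 46x14 mm, turned about 8°. I'll grip the wing across its thickness and slide the bar.

```bash

python3 -m jog '[[0.5,-0.03,-0.15,-1,0,0,0.92],[0.5,-0.03,-0.15,-2,0,0,0.92],[0.5,-0.03,-0.15,-3,0,0,0.92],[0.5,-0.03,-0.15,-3.8,0,0,0.92],[0.5,-0.03,-0.15,-4.05,0,0,0.92]]'
python3 -m jog '[[0.5,0,0,0,0,0,0],[1,0,0,0,0,0,0],[1,0,0,0,0,0,0],[1,0,0,0,0,0,0],[1,0,0,0,0,0,0]]' 40
python3 -m jog '[[1,0,0,0,0,0,0],[1,0,0,0,0,0,0]]'
```

```text
time: 51.65
ee_pos: [0.4773, -0.0029, 0.0948]
tcp_rot: [-90.0, -0.2, 168.6]
wrist_force: [-0.5, -0.6, 0.5]
opening: 0.0428
time: 52.15
ee_pos: [0.4791, -0.0028, 0.0981]
tcp_rot: [-90.1, 0.1, 168.8]
wrist_force: [-0.5, 0.5, 6.4]
opening: 0.0131
time: 52.35
ee_pos: [0.4791, -0.0028, 0.0981]
tcp_rot: [-90.1, 0.1, 168.8]
wrist_force: [-1.1, 1.6, 6.8]
opening: 0.0133
```

```bash

python3 -m jog '[[1,0.4,-0.02,0,0,0,0],[1,0.8,-0.04,0,0,0,0],[1,1.2,-0.065,0,0,0,0],[1,1.6,-0.086,0,0,0,0],[1,1.6,-0.086,0,0,0,0]]'
python3 -m jog '[[1,0.1,-0.005,0,0,0,0],[1,0.2,-0.01,0,0,0,0],[1,0.2,-0.01,0,0,0,0]]'
python3 -m jog '[[1,0.05,-0.003,0,0,0,0],[1,0.1,-0.005,0,0,0,0],[1,0.1,-0.005,0,0,0,0]]'
```

```text
time: 52.85
ee_pos: [0.5202, -0.005, 0.0982]
tcp_rot: [-90.1, 0.1, 168.8]
wrist_force: [1.0, 0.6, 5.3]
opening: 0.0131
time: 53.15
ee_pos: [0.524, -0.0052, 0.0981]
tcp_rot: [-90.1, 0.0, 168.8]
wrist_force: [-1.3, 0.7, 6.3]
opening: 0.0133
time: 53.45
ee_pos: [0.5256, -0.0053, 0.0981]
tcp_rot: [-90.1, -0.0, 168.8]
wrist_force: [-6.8, 1.2, 8.8]
opening: 0.0131
```

```bash

python3 -m jog '[[1,0.04,-0.002,0,0,0,0],[1,0.08,-0.004,0,0,0,0],[1,0.08,-0.004,0,0,0,0]]'
python3 -m jog '[[1,0.04,-0.002,0,0,0,0],[1,0.06,-0.003,0,0,0,0],[1,0.06,-0.003,0,0,0,0]]'
```

```text
time: 53.75
ee_pos: [0.5259, -0.0053, 0.098]
tcp_rot: [-90.0, -0.2, 168.8]
wrist_force: [-16.4, 2.5, 15.9]
opening: 0.0137
time: 54.05
ee_pos: [0.526, -0.0053, 0.098]
tcp_rot: [-90.0, -0.4, 168.8]
wrist_force: [-23.4, 1.6, 18.3]
opening: 0.0131
```

The bar is firm against the blanks (about 23 N, no further travel). Now turning the knob clockwise.

```bash

python3 -m jog '[[1,0,0,0,0,0,-1.5],[1,0,0,0,0,0,-3],[1,0,0,0,0,0,-4.5],[1,0,0,0,0,0,-6],[1,0,0,0,0,0,-7.5]]' 60
python3 -m jog '[[1,0,0,0,0,0,-1.5],[1,0,0,0,0,0,-3],[1,0,0,0,0,0,-4.5],[1,0,0,0,0,0,-6],[1,0,0,0,0,0,-7.5]]'
python3 -m jog '[[1,0,0,0,0,0,-0.7],[1,0,0,0,0,0,-1.4],[1,0,0,0,0,0,-1.8],[1,0,0,0,0,0,-1.8],[1,0,0,0,0,0,-1.8]]'
python3 -c "
from h import *
o=bot.get_obs();print(o['ee_pos'],o['tcp_rot'],o['wrist_force'],o['torque'],o['opening'])"
```

```text
time: 54.55
ee_pos: [0.5265, -0.0056, 0.0981]
tcp_rot: [-89.8, -0.2, 131.0]
wrist_force: [-20.2, 0.1, 17.7]
opening: 0.013
time: 55.05
ee_pos: [0.5266, -0.006, 0.0981]
tcp_rot: [-89.8, -0.0, 93.5]
wrist_force: [-20.0, -1.9, 16.4]
opening: 0.0129
time: 55.55
ee_pos: [0.5266, -0.0062, 0.0981]
tcp_rot: [-89.8, 0.1, 84.8]
wrist_force: [-19.8, -2.3, 16.3]
opening: 0.0128
[ 0.52663163 -0.00615692  0.09807049] [-8.97850934e+01  5.02223719e-02  8.48135966e+01] [-19.80215668  -2.31029667  16.29316842] [-0.61852272  4.14366245  0.09636783] 0.012756479574688681
```

```bash

python3 -m jog '[[1,0,0,0,0,0,-0.4],[1,0,0,0,0,0,-0.6],[1,0,0,0,0,0,-0.6]]'
python3 -c "
from h import *
o=bot.get_obs();print(o['tcp_rot'],o['torque'])"
python3 -m jog '[[1,0,0,0,0,0,-0.4],[1,0,0,0,0,0,-0.6],[1,0,0,0,0,0,-0.6]]'
python3 -c "
from h import *
o=bot.get_obs();print(o['tcp_rot'],o['torque'])"
```

```text
time: 55.85
ee_pos: [0.5267, -0.0062, 0.0981]
tcp_rot: [-89.8, 0.1, 81.9]
wrist_force: [-19.0, -4.0, 17.6]
opening: 0.0126
[-8.97988982e+01  8.30374273e-02  8.18802681e+01] [-0.83574967  4.10040236  1.27484084]
time: 56.15
ee_pos: [0.5267, -0.0061, 0.0981]
tcp_rot: [-89.8, 0.1, 79.0]
wrist_force: [-20.3, -4.6, 16.5]
opening: 0.013
[-89.80588223   0.10583534  78.95634517] [-0.95861136  4.09336281  2.14058266]
```

The torque has risen to 2 Nm, so the end stop is reached. I'll relieve the load, let go and check.

```bash

python3 -m jog '[[1,-0.1,0,0,0,0,0.9],[1,-0.16,0,0,0,0,0.9],[0.7,-0.16,0,0,0,0,0.9],[0.6,-0.16,0,0,0,0,0.9],[0.6,-0.16,0,0,0,0,0.9]]'
python3 -m jog '[[0.6,0,0,1,0,0,0],[0.6,0,0,2.5,0,0,0],[0.4,0,0,4,0,0,0],[0,-1,0,5,0,0,0],[0,-2,0,5,0,0,0]]'
python3 -c "
from h import *
o=bot.get_obs();print(o['ee_pos'],o['tcp_rot'],o['wrist_force'])
p,P,m,W=shot('wrist')
p2,P2,m2,W2=shot('top')
q=clean(P2.reshape(-1,3)); q=q[(q[:,2]>.11)&(q[:,2]<.13)&(abs(q[:,0]-.526)<.05)&(abs(q[:,1])<.05)]; print('knob top',len(q),rect(q))
q=clean(P.reshape(-1,3)); q=q[(q[:,2]>.105)&(q[:,2]<.13)&(abs(q[:,0]-.526)<.05)&(abs(q[:,1])<.05)]; print('knob',len(q),rect(q) if len(q) else 0)
save('f15.png',np.vstack([p2[130:270,150:390],cv2.resize(p,(240,150))]),2)
"
```

```text
time: 56.65
ee_pos: [0.5254, -0.0055, 0.0967]
tcp_rot: [-90.0, -0.1, 83.3]
wrist_force: [0.5, 0.2, 0.0]
opening: 0.0343
time: 57.15
ee_pos: [0.4762, -0.0055, 0.2251]
tcp_rot: [-90.3, -0.1, 83.3]
wrist_force: [-0.1, -0.4, -1.2]
opening: 0.0762
[ 0.47615598 -0.00552555  0.22512982] [-9.02977623e+01 -7.93144535e-02  8.33410647e+01] [-0.11463421 -0.43799436 -1.17682104]
knob top 0 (array([0., 0.]), array([0., 0.]), 0.0)
knob 1053 (array([ 0.5255, -0.0067]), array([46., 14.]), -4.5)
```

View pics/f15.png

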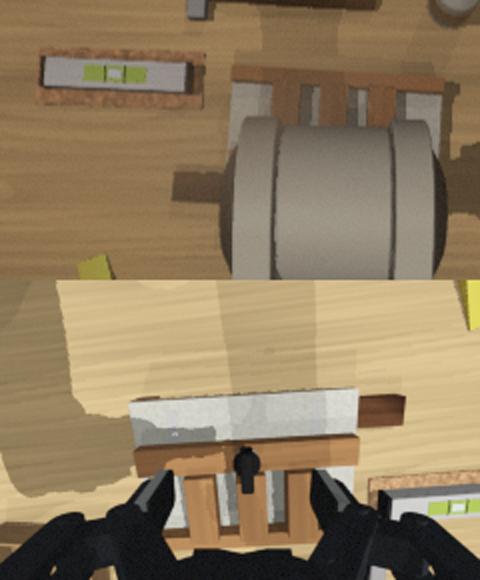

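The level is back on its mat and the wing reads 91.4° of turn (1.595 rad). I'll move clear for the final numeric check.

```bash

python3 -m jog '[[0,-2,-7,0.5,0,0,0],[0,-2,-7,0.5,0,0,0],[0,-2,-7,0.5,0,0,0],[0,-2,-7,0.5,0,0,0],[0,-2,-7,0.5,0,0,0]]'
python3 -m jog '[[0,-2,-7,0.5,0,0,0],[0,-2,-7,0.5,0,0,0],[0,-2,-7,0.5,0,0,0],[0,-2,-7,0.5,0,0,0],[0,-2,-7,0.5,0,0,0]]'
python3 - <<'E'
from h import *
p,P,m,W=shot('top'); save('f16.png',p[100:300,130:480],2)
Q=clean(P.reshape(-1,3))
def fit(q):
    A=np.c_[q[:,:2],np.ones(len(q))]
    for _ in range(3):
        k=np.linalg.lstsq(A,q[:,2],rcond=None)[0]; e=abs(A@k-q[:,2]); A=A[e<.003]; q=q[e<.003]
    return np.round(k,4)
B=np.array([.5506,-.0054]);a=np.array([.99855,-.0538]);b=np.array([.0538,.99855])
x=(Q[:,:2]-B)@a;y=(Q[:,:2]-B)@b;z=Q[:,2]
print('board plane',fit(Q[(abs(x)<.078)&(abs(y)<.135)&(z>.044)&(z<.058)]),'fence top',fit(Q[(x>.083)&(x<.098)&(abs(y)<.13)&(z>.066)&(z<.08)]),'bar',fit(Q[(x>-.04)&(x<-.014)&(abs(y)<.13)&(abs(y)>.03)&(z>.066)&(z<.083)]))
g=((P[...,2]>.08)&(P[...,2]<.095)&(((P[...,:2]-B)@a)>-.009)&(P[...,0]<.66)&(abs(P[...,1])<.15)).astype(np.uint8)
N,l,s,c=cv2.connectedComponentsWithStats(g)
for i in range(1,N):
  if s[i,4]>60: r=rect(P[l==i]); print(r, (r[0]-B)@a,(r[0]-B)@b)
f=(z>.066)&(z<.08)&(abs(y)<.13)&(abs(y)>.1)
print('bar x',np.percentile(x[f&(x<0)&(x>-.1)],[2,98]),'fence',np.percentile(x[f&(x>.05)&(x<.12)],[2,98]))
r=bot.regions_of('top','level')
for i in r[:1]: q=clean(P[i['pixels']]);print('level',i['conf'],rect(q[q[:,2]>.02]))
E
```

```text
time: 57.75
ee_pos: [0.4248, -0.1838, 0.2339]
tcp_rot: [-90.0, -0.0, 83.1]
wrist_force: [-0.5, -0.1, -0.7]
opening: 0.0855
time: 58.25
ee_pos: [0.3749, -0.3586, 0.2456]
tcp_rot: [-90.0, -0.1, 83.1]
wrist_force: [0.1, -0.2, -0.6]
opening: 0.0851
board plane [-0.0003 -0.0004  0.0527] fence top [-0.0006 -0.0001  0.0748] bar [0.0077 0.0014 0.0719]
(array([0.5898, 0.0564]), array([89., 36.]), -3.0) 0.035818320000000015 0.06381935000000001
(array([ 0.5865, -0.0053]), array([90., 36.]), -3.0) 0.03584256500000005 0.0020312750000000025
(array([ 0.5827, -0.0678]), array([89., 36.]), -2.5) 0.03541057500000002 -0.06058254
bar x [-0.04476138 -0.01074203] fence [0.08022578 0.09995365]
level 0.73 (array([0.6505, 0.29  ]), array([203.,  41.]), 87.9)
```

View pics/f16.png

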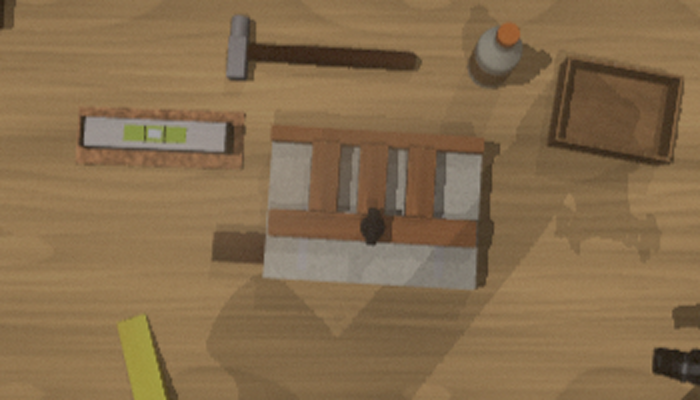

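The board is level (slope 0.0004), the blanks run from fence to bar with no gap, the level is on its mat and the bystanders are where they were. Handing in.

```bash
python3 -c "
from workcell import bot
print(bot.job_done(), bot.get_obs()['time'])"
```

```text
the job is handed in; nothing more can be done
the job is handed in; nothing more can be done
```

The job is done and handed in at about 58 s of the 210 s allowed. I found no faults in the last checks.

- **Levelling:** I stood the level on the board and pushed the dark wedge in under the low corner. With the wedge released the bubble was 0.6 mm off centre. It took a second push, because after the first the bubble read 2.2 mm off. The level went back on its mat.
- **Blanks:** Only three were on the bench. They lie flat on the board, parallel, pointing at the fence and about 25 mm apart, not touching each other.
- **Clamp:** I slid the bar up until it stopped at about 23 N, then turned the knob clockwise until torque built up at its end stop.

Last checks:
- **Board slope:** about 0.4 mrad in both directions.
- **Knob:** about 1.595 rad of turn, against the 1.6 stop.
- **Fit of the blanks:** the bar and fence faces were 91 mm apart in the top camera for 90 mm blanks.
- **Level and bystanders:** the level is centred on its mat, and the glue bottle, hammer and screw box look unmoved.

The wrist and top cameras differed by about 2–3 mm in x, and I worked between the two. I saw no knocked blank or level and no slackened grip.

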